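Draw the bottom test cassette from the dispenser and load the reader

ROBOT

A 7-joint arm with a two-finger parallel gripper is mounted at the origin on the work surface. World frame = base frame: x ahead of the robot, y to its left, z up, the work surface at z = 0. Lengths are in m, angles in rad, forces in N, time in s.
With the tool pointing down it reaches from about 0.35 to 0.9 m from the base axis. Payload 7.2 kg.
Tool frame: the origin (TCP) lies midway between the tips of the shut fingers; the grasp point (between the pads) lies 19 mm behind it; z points along the fingers, y is the line along which they close (so a half turn about z gives the same grasp; the last joint's range is limited). The gripper opens to 85 mm and grips with 20 to 120 N. Pads are 22 mm wide; open, the fingers measure 114 mm over their backs; the gripper's body (76 mm by 85 mm) begins 54 mm behind the grasp point. The pads swing forward as they close: fully open they stand 13 mm farther back than shut.
Start: joints at [-1.358, 0.411, -0.013, 1.596, 0.006, 1.134, -0.082], TCP at [0.173, 0.601, 0.231] pointing down, gripper open.
Joint ranges: [-2.95, 2.95], [-0.29, 1.99], [-1.47, 1.44], [0.14, 2.54], [-1.03, 4.17], [0.13, 1.85], [-2.86, 2.86]. Speed limits (rad/s): [2.39, 2.39, 3.01, 3.01, 3.14, 3.14, 3.14].

INTERFACE

Orientations are given as a unit quaternion [x, y, z, w].
In Python, from station import sensors, imaging, arm gives the robot as it stands.
- The arm moves only by the tool send_rows, never from a script. Its arguments are lists of equal length, an entry for each row: "dp": the shift along the world's x, y, z in mm, a list of three; "turn": the turn, a rotation vector about the world's x, y, z in rad, a list of three. A call has 1 to 12 rows; each row shifts and turns the commanded pose from where the row before left it; what a row does not reach is not made up. A row lasts 1/12 s, in which the tool goes at most 41.7 mm and 7.16 degrees, less where a joint would pass 70% of its speed; a pose out of reach is approached as far as the arm can. A call is refused whole if a number of a shift passes 41.7 or a number of a turn 0.125, either way. A call with a gripper value outside its range is refused whole. "hand" is the opening, from 0 (shut) to 1 (fully open), set as the call begins (left out, the last holds). The fingers move at their own pace and stop on an object; "grip_force" is the grip in N (left out, the last holds). Time passes only in rows, so rows that do not move let the fingers close. It gives the time, the measured TCP pose, the force, the opening and the grip force at its end, in the units of the state.
- sensors.get_state(): the state, without advancing time (a new reading comes with each control period).
- imaging.capture(name): name is "scene" or "top" or "wrist"; returns a dict with "frame" (384x512x3 uint8, blue, green, red), "K" (3x3 intrinsics, pixels), "view" (4x4, takes a point from world to camera coordinates). Camera axes: x right, y down, z forward; pixel columns grow to the right and rows downward; lengths in m; the calibration is good to about 2 mm. A picture is of the moment at which its call begins. There is no depth.
- arm.close_job(): hands the job in; it is judged then, once.
The state is a dict: "time": time; "joints": joint angles; "joint_vel": joint speeds; "tau": joint torques, N m; "ee_pos": TCP position; "ee_rot": TCP orientation; "force": force on the tool from outside, world axes, zero at the start; "torque": the same for the moment, N m; "gripper_width": finger opening in m; "finger_force": force on a finger pad.
Only numpy, scipy, OpenCV 4.12 (cv2) and the standard library are available. Lean on these libraries where they do the work, as an engineer would, in place of code of your own. Each camera call takes 0.05 s, during which the arm holds its last target. There are 200 camera calls.

TASK

Draw the bottom test cassette, the one that sticks out through the gate, out of the dispenser, leaving all the others in the chute to settle flat on its floor. Lay it flat in the pocket of the reader's open tray without dropping it, its sample well end towards the tray's pull tab, and let go of it. Then push the tray fully shut, leaving the other things on the bench where they are.

Things in the scene. Friction and masses are not known exactly. Their poses are not given: they have to be found in the camera images.
- dispenser: Fixed cassette dispenser, gate towards its own -x (all sizes in mm). Origin: under its base plate, below the middle of the stack. Base plate 190 (x) x 120 (y), top at z 10. Chute floor at z 45. Clear upright chute x -50 to 50, 39 wide outside, 94 x 33 inside, top z 168. A gripper held upright over the protruding cassette end strikes the chute: lean it back from the chute by 30 to 45 degrees.
- gate (a point): On the chute floor, in the plane of the chute's front, 50 mm before the middle of the stack. The gate is 14 high under the chute's front lips: one cassette passes, two do not. Before it a tongue 22 wide, 4 thick and 28 long carries the cassette; beside and below the tongue is free down to the base plate (35 below the floor). Chute side walls are cut away up to 12 over the floor for 25 behind the gate.
- cassette1: The bottom test cassette, a flat white plastic box 90 (x) x 30 (y) x 10 (z) mm, 24 to 39 g. Origin: middle of its underside; x along it, z up through its face. It starts flat on the chute floor along the dispenser's x, its -x (sample well) end sticking out 30 to 36 mm before the gate, with five more cassettes resting on its rear part.
- cassette1_well (a point): Centre of the round sample well (15 across) on the face of cassette1, 26 from its middle towards its -x end, on its upper face.
- cassette2: A test cassette identical to cassette1, number 2 from below in the chute. Origin: middle of its underside. Starts at height 55 in the dispenser, within 2 of the middle of the chute (dispenser x 0, y 0); it should drop by 10 when the bottom one is drawn, and stay there.
- cassette3: A test cassette identical to cassette1, number 3 from below in the chute. Origin: middle of its underside. Starts at height 65 in the dispenser, within 2 of the middle of the chute (dispenser x 0, y 0); it should drop by 10 when the bottom one is drawn, and stay there.
- cassette4: A test cassette identical to cassette1, number 4 from below in the chute. Origin: middle of its underside. Starts at height 75 in the dispenser, within 2 of the middle of the chute (dispenser x 0, y 0); it should drop by 10 when the bottom one is drawn, and stay there.
- cassette5: A test cassette identical to cassette1, number 5 from below in the chute. Origin: middle of its underside. Starts at height 85 in the dispenser, within 2 of the middle of the chute (dispenser x 0, y 0); it should drop by 10 when the bottom one is drawn, and stay there.
- cassette6: A test cassette identical to cassette1, number 6 from below in the chute. Origin: middle of its underside. Starts at height 95 in the dispenser, within 2 of the middle of the chute (dispenser x 0, y 0); it should drop by 10 when the bottom one is drawn, and stay there.
- reader: Fixed tabletop test reader 230 deep x 160 wide x 125 high, its face towards its own -x. Origin: under the middle of its front face. A slot 60 wide (z 36 to 70) in the face takes the tray.
- tray (a joint): Sliding tray of the reader: how far it stands out, m; 0 = fully shut (stop), 0.14 = fully out (stop). It slides along the reader's x, starts 0.12 to 0.14 out, stays where it is left, and moves with about 2 N of friction.
- tray_nest (a point): Middle of the tray's pocket floor, 46 mm above the bench; axes along the reader's (x into the reader). It lies 62 behind the face when shut. Pocket 94 x 34, with a rear stop and side rails 6 high plus flared lips to about 12. The rails stand only at x -4 to 45; before them is just a tongue 22 wide, 6 thick, free beside and below down to the bench, so fingers fit. Front stop 4 high, 22 wide, x -47 to -53.
- tray_tab (a point): Middle of the outer face of the tray's black pull tab, 24 wide, 26 high (30 to 56 above the bench), 8 thick; it is pushed towards +x of the reader. It lies 74 in front of the pocket's middle, and 12 in front of the reader's face when the tray is shut.
- tube_rack: Bystander: yellow tube rack 125 x 85 x 36 with capped tubes up to 46 high, loose. Origin: centre of underside.
- glove_box: Bystander: carton of gloves 130 x 240 x 70, loose. Origin: centre of underside.
- buffer_bottle: Bystander: bottle 48 across, 95 high, loose. Origin: centre of underside.
- marker: Bystander: marker pen 128 long, 12 thick, lying loose. Origin: under its middle.

How it is judged:
By the outcome, as a careful person would: the job done as asked, in the order asked, and still so for the second after the job is handed in, with the robot touching nothing.
It also fails if it takes over 70 s, if anything falls off the work surface, if the arm or the gripper's body presses on something with over 40 N, if the wrist force passes 120 N, or if a joint passes its speed limit or range.

## Working session

There is one attempt and no reset: what is moved stays moved. The work goes in short steps, Python scripts to look and compute and a tool call to move; the robot and the scene stay as the last step left them, time stands still between calls to the robot, and variables do not carry over. Pictures are saved under pics/ and viewed, at most 13 in all, crops included, and the job is handed in when it is done.

Besides the shell and the picture viewer there is one more tool, called after "Emit:" as name(argument=value, ...) on one line, values as JSON. send_rows: Moves the arm, as the interface text tells. Its arguments: {"type":"object","properties":{"dp":{"type":"array","items":{"type":"array","items":{"type":"number"}}},"turn":{"type":"array","items":{"type":"array","items":{"type":"number"}}},"hand":{"type":"number"},"grip_force":{"type":"number"}},"required":["dp","turn"]}

```bash
mkdir -p pics; ls; cat > h.py <<'E'
import numpy as np, cv2, json
from station import sensors, imaging, arm
def cap(name, out):
    c=imaging.capture(name); cv2.imwrite(f'pics/{out}.png',c['frame'])
    np.savez(f'pics/{out}.npz',K=c['K'],V=c['view']); return c
def ld(o):
    d=np.load(f'pics/{o}.npz'); return d['K'],d['V']
def ray(o,px):
    K,V=ld(o); R,t=V[:3,:3],V[:3,3]
    return -R.T@t, R.T@np.linalg.solve(K,[px[0],px[1],1.])
def atz(o,px,z):
    c,d=ray(o,px); return c+d*(z-c[2])/d[2]
def tri(*obs):
    A=np.zeros((3,3));b=np.zeros(3)
    for o,px in obs:
        c,d=ray(o,px); d=d/np.linalg.norm(d); P=np.eye(3)-np.outer(d,d); A+=P;b+=P@c
    return np.linalg.solve(A,b)
def proj(o,p):
    K,V=ld(o); q=K@(V[:3,:3]@np.array(p)+V[:3,3]); return q[:2]/q[2]
def crop(o,out,x0,y0,w,h,s):
    im=cv2.imread(f'pics/{o}.png')[y0:y0+h,x0:x0+w]
    cv2.imwrite(f'pics/{out}.png',cv2.resize(im,None,fx=s,fy=s,interpolation=cv2.INTER_CUBIC))
E
python3 - <<'E'
from h import *
a=cap('scene','s0')['frame'];b=cap('top','t0')['frame']
cv2.imwrite('pics/both.png',np.vstack([a,b])[:, :] if 0 else cv2.resize(np.hstack([a,b]),(800,300)))
for o in('s0','t0'):
    K,V=ld(o); print(K.round(1).tolist(),(-V[:3,:3].T@V[:3,3]).round(3),V[2,:3].round(2))
print(sensors.get_state())
E
```

```text
pics
[[436.4, 0.0, 256.3], [0.0, 436.4, 184.2], [0.0, 0.0, 1.0]] [ 1.062 -0.701  1.009] [-0.37  0.56 -0.74]
[[416.7, 0.0, 252.8], [0.0, 416.7, 186.9], [0.0, 0.0, 1.0]] [0.335 0.007 1.247] [ 0.2   0.01 -0.98]
{'time': 0.1, 'joints': array([-1.3581933 ,  0.41182862, -0.01273056,  1.59695945,  0.00560901,
        1.13429431, -0.08215733]), 'joint_vel': array([ 0.00259752, -0.0007949 , -0.00110066, -0.00269802,  0.00073571,
       -0.00028617,  0.00118579]), 'tau': array([ 2.82331661e-03, -6.01830411e+01,  6.84224591e-01, -3.00080609e+01,
        1.39767677e-02,  6.55344076e-03, -4.28787860e-05]), 'ee_pos': array([0.17310984, 0.60008518, 0.230532  ]), 'ee_rot': array([ 1.39897239e-01,  9.90165761e-01, -7.25261586e-04, -5.03310823e-05]), 'force': array([0.36462122, 0.80544005, 0.26186107]), 'torque': array([ 0.00387407, -0.00391222,  0.02598116]), 'finger_force': 0.0, 'gripper_width': 0.0854328935999523}
```

View pics/both.png

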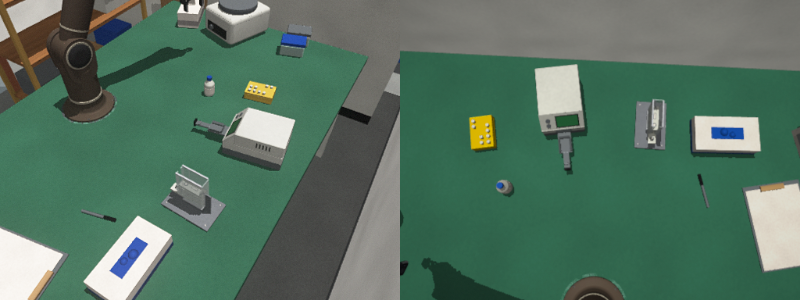

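```bash
python3 - <<'E'
from h import *
T=[('s0',196,200),('t0',280,120),('s0',235,125),('t0',165,145)]
ti=[]
for o,x,y in T:
    im=cv2.imread(f'pics/{o}.png')[y:y+75,x:x+100]
    im=cv2.resize(im,None,fx=4,fy=4,interpolation=cv2.INTER_CUBIC)
    for k in range(0,100,20): cv2.putText(im,str(x+k),(k*4,8),0,.3,(0,0,255)); cv2.line(im,(k*4,8),(k*4,14),(0,0,255))
    for k in range(0,75,15): cv2.putText(im,str(y+k),(0,k*4+3),0,.3,(0,255,255))
    ti.append(im)
cv2.imwrite('pics/c1.png',np.vstack([np.hstack(ti[:2]),np.hstack(ti[2:])]))
E
```

```text
(no output)
```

View pics/c1.png

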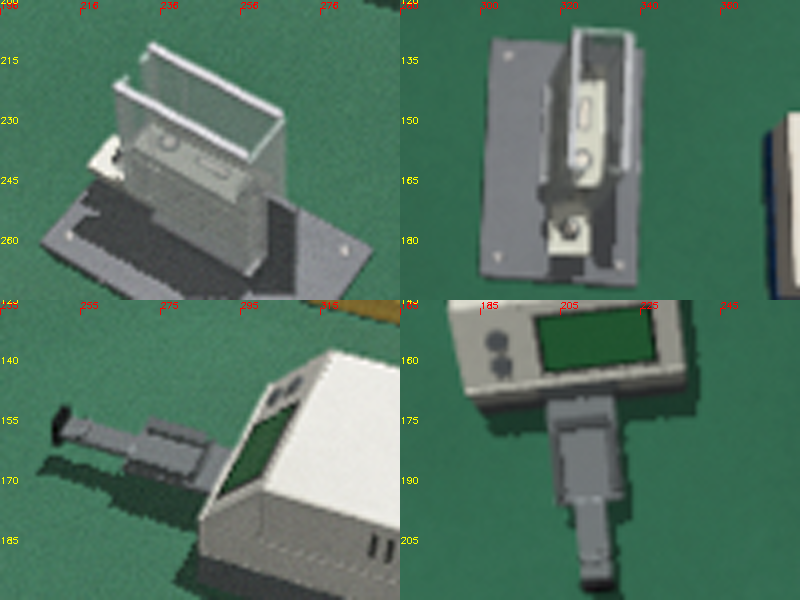

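```bash
python3 - <<'E'
from h import *
f=lambda u,v:(280+(u-400)/4,120+v/4)
P=np.array([atz('t0',f(*p),.01) for p in[(492,37),(643,42),(636,285),(481,277)]]);print(P.round(3),P.mean(0).round(4))
d=(P[0]+P[1]-P[2]-P[3]);print('disp yaw',np.degrees(np.arctan2(d[1],d[0])))
# cassette protruding end corners z=.055
for p in[(548,254),(589,256)]: print(atz('t0',f(*p),.055).round(4))
g=lambda u,v:(165+(u-400)/4,145+(v-300)/4)
s=lambda u,v:(235+u/4,125+(v-300)/4)
a=atz('t0',g(596,583),.05); print('tab',a.round(4), 'tri tab top',tri(('t0',g(596,578)),('s0',s(64,412))).round(4))
b=atz('t0',g(582,405),.056);print('near face',b.round(4)); d=b-a;print(np.degrees(np.arctan2(d[1],d[0])))
K,V=ld('t0')
w=cap('wrist','w0'); K,V=ld('w0');print(K.round(1).tolist(),(-V[:3,:3].T@V[:3,3]).round(4),V.round(3).tolist())
from scipy.spatial.transform import Rotation as R
st=sensors.get_state();print(R.from_quat(st['ee_rot']).as_matrix().round(3))
E
```

```text
[[ 0.779 -0.131  0.01 ]
 [ 0.781 -0.249  0.01 ]
 [ 0.588 -0.246  0.01 ]
 [ 0.588 -0.129  0.01 ]] [ 0.6841 -0.1886  0.01  ]
disp yaw -0.8569909085882642
[ 0.5985 -0.172   0.055 ]
[ 0.5986 -0.202   0.055 ]
tab [0.488  0.1225 0.05  ] tri tab top [0.4924 0.1236 0.0583]
near face [0.618  0.1417 0.056 ]
8.401989477186413
[[276.4, 0.0, 252.4], [0.0, 276.4, 188.4], [0.0, 0.0, 1.0]] [0.0964 0.6231 0.3728] [[0.277, 0.961, -0.002, -0.625], [0.913, -0.263, 0.313, -0.041], [0.3, -0.088, -0.95, 0.38], [0.0, 0.0, 0.0, 1.0]]
[[-0.961  0.277 -0.   ]
 [ 0.277  0.961 -0.001]
 [-0.    -0.001 -1.   ]]
```

Emit:
send_rows(dp=[[24,-40,0],[24,-40,0],[24,-40,0],[24,-40,0],[24,-40,0],[24,-40,0],[24,-40,0],[24,-40,0],[24,-40,0],[24,-40,0],[24,-40,0],[24,-40,0]], turn=[[0,0,0.035],[0,0,0.035],[0,0,0.035],[0,0,0.035],[0,0,0.035],[0,0,0.035],[0,0,0.035],[0,0,0.035],[0,0,0.035],[0,0,0.035],[0,0,0.035],[0,0,0.035]])

```text
time: 1.15
ee_pos: [0.431, 0.1698, 0.2315]
ee_rot: [-0.07, 0.998, 0.0, 0.0]
force: [1.5, 1.0, -0.5]
gripper_width: 0.0854
finger_force: 0.0
```

Emit:
send_rows(dp=[[0,0,0],[0,0,0],[0,0,0]], turn=[[0,0,0],[0,0,0],[0,0,0]])

```text
time: 1.4
ee_pos: [0.4301, 0.1721, 0.2312]
ee_rot: [-0.069, 0.998, 0.0, -0.0]
force: [-0.7, 1.4, 0.4]
gripper_width: 0.0854
finger_force: 0.0
```

```bash
python3 - <<'E'
from h import *
cap('wrist','w1'); print(sensors.get_state()['ee_pos'],sensors.get_state()['ee_rot'])
crop('w1','w1b',0,0,512,384,1.5)
E
```

```text
[0.42984939 0.17279411 0.23114059] [-7.00293892e-02  9.97544882e-01  1.50106173e-04 -2.63794189e-04]
```

View pics/w1b.png

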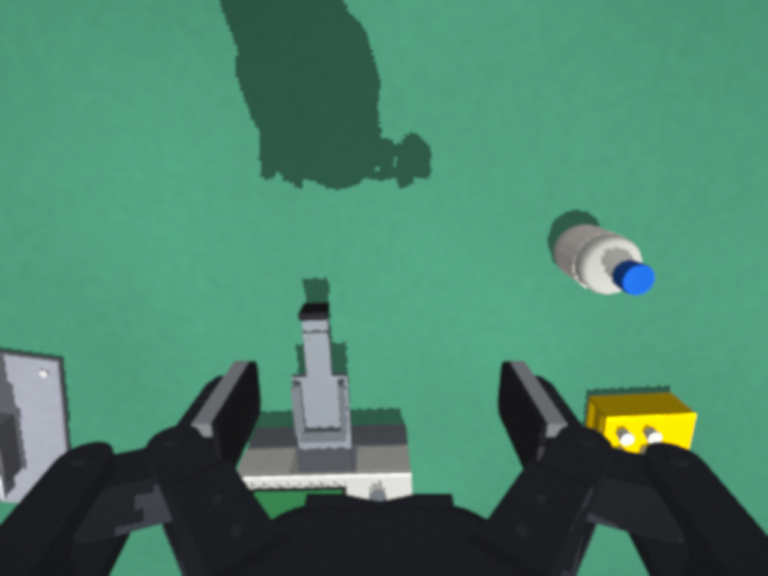

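Emit:
send_rows(dp=[[7,-34,0],[7,-34,0],[7,-34,0],[7,-34,0],[7,-34,0],[7,-34,0],[7,-34,0],[7,-34,0],[0,0,0],[0,0,0],[0,0,0],[0,0,0]], turn=[[0,0,-0.02],[0,0,-0.02],[0,0,-0.02],[0,0,-0.02],[0,0,-0.02],[0,0,-0.02],[0,0,-0.02],[0,0,-0.02],[0,0,0],[0,0,0],[0,0,0],[0,0,0]])

```text
time: 2.45
ee_pos: [0.4865, -0.0979, 0.231]
ee_rot: [0.009, 1.0, 0.0, -0.0]
force: [-0.5, 0.2, 0.5]
gripper_width: 0.0857
finger_force: 0.0
```

```bash
python3 - <<'E'
from h import *
cap('wrist','w2')
E
```

Emit:
send_rows(dp=[[0,-35,0],[0,-35,0],[0,-35,0],[0,-35,0],[0,0,0],[0,0,0],[0,0,0],[0,0,0]], turn=[[0,0,0],[0,0,0],[0,0,0],[0,0,0],[0,0,0],[0,0,0],[0,0,0],[0,0,0]])

```text
time: 3.17
ee_pos: [0.487, -0.238, 0.2311]
ee_rot: [0.009, 1.0, 0.001, -0.0]
force: [-0.1, -0.3, 0.5]
gripper_width: 0.0855
finger_force: 0.0
```

```bash
python3 - <<'E'
from h import *
cap('wrist','w3'); print(sensors.get_state()['ee_pos'],sensors.get_state()['ee_rot'])
def tile(o,c,w=100,h=75,s=4):
    x,y=[int(v) for v in np.array(c)-[w/2,h/2]]; x=max(0,min(x,512-w)); y=max(0,min(y,384-h))
    im=cv2.resize(cv2.imread(f'pics/{o}.png')[y:y+h,x:x+w],None,fx=s,fy=s,interpolation=cv2.INTER_CUBIC)
    for k in range(-x%10,w,10): cv2.putText(im,str(x+k),(k*s-8,8),0,.3,(0,0,255)); cv2.line(im,(k*s,9),(k*s,13),(0,0,255))
    for k in range(-y%10,h,10): cv2.putText(im,str(y+k),(0,k*s+3),0,.3,(0,255,255)); cv2.line(im,(20,k*s),(24,k*s),(0,255,255))
    return im
print([proj(o,p).round() for o in('w1','w2','w3') for p in([.6,-.187,.055],[.53,.13,.05])])
d=[.605,-.187,.055];t=[.53,.13,.05]
cv2.imwrite('pics/c2.png',np.vstack([np.hstack([tile('w2',proj('w2',d)),tile('w3',proj('w3',d))]),np.hstack([tile('w1',proj('w1',t)),tile('w2',proj('w2',t))])]))
E
```

```text
[ 0.48698172 -0.23810588  0.23120732] [ 8.82571487e-03  9.99960938e-01  4.77346506e-04 -2.17033647e-05]
[array([-35., 256.]), array([210., 237.]), array([186., 254.]), array([435., 199.]), array([292., 252.]), array([548., 196.])]
```

View pics/c2.png

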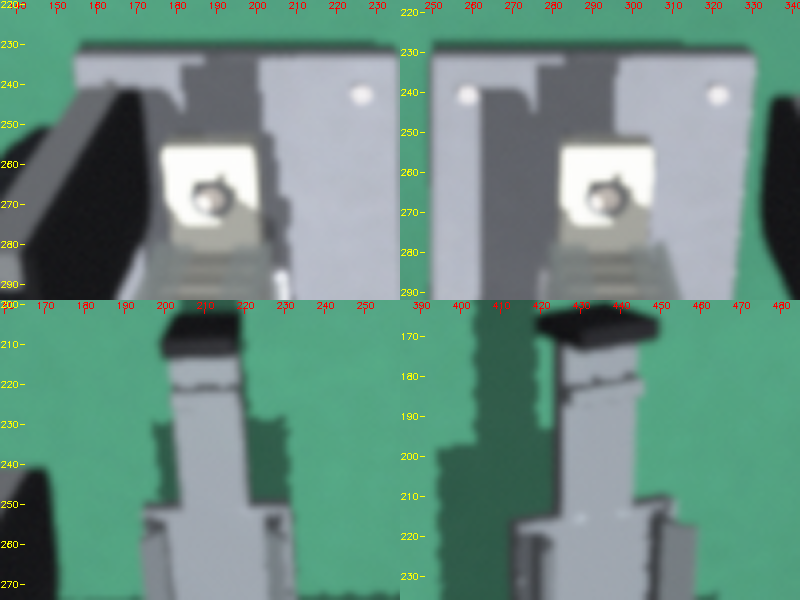

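```bash
python3 - <<'E'
from h import *
n=lambda a:np.array(a).round(4)
for k,a,b in[('cL',(176.25,255.75),(282,253.25)),('cR',(199.75,255.5),(305.25,253.25)),('well',(188.75,268.5),(293.5,266.25))]:
    print(k,n(tri(('w2',a),('w3',b))),n(atz('w2',a,.055)),n(atz('w3',b,.055)))
for k,a,b,z in[('stopL',(201.75,221.5),(426.25,182.25),.05),('stopR',(219,221),(445,180.5),.05),('railL',(195.25,250.5),(413,215.75),.058),('railR',(231.5,250),(452.5,210.5),.058)]:
    print(k,n(tri(('w1',a),('w2',b))),n(atz('w1',a,z)),n(atz('w2',b,z)))
# tongue edges at z .046 in w1: u 172@400,181@500 ; 241@400,248@500
g=lambda u,v:(170+(u-45)/4,200+(v-304)/4)
for p in[(172,400),(181,500),(241,400),(248,500)]: print('tongue',n(atz('w1',g(*p),.046)))
# plate screws tile2
h=lambda u,v:(250+(u-433)/4,220+(v-13)/4)
for p in[(467,95),(718,95)]: print('screw',n(atz('w3',h(*p),.01)))
E
```

```text
cL [ 0.6036 -0.2003  0.053 ] [ 0.6027 -0.1997  0.055 ] [ 0.602  -0.2005  0.055 ]
cR [ 0.6046 -0.1694  0.052 ] [ 0.6029 -0.1687  0.055 ] [ 0.6026 -0.17    0.055 ]
well [ 0.6222 -0.1849  0.0552] [ 0.6225 -0.185   0.055 ] [ 0.6221 -0.1849  0.055 ]
stopL [0.5104 0.1174 0.0464] [0.5094 0.118  0.05  ] [0.5085 0.1148 0.05  ]
stopR [0.5075 0.1397 0.0465] [0.5056 0.1399 0.05  ] [0.5067 0.1373 0.05  ]
railL [0.5574 0.1115 0.0414] [0.5478 0.1141 0.058 ] [0.5493 0.1009 0.058 ]
railR [0.5498 0.1605 0.0425] [0.5405 0.1606 0.058 ] [0.5431 0.1484 0.058 ]
tongue [0.5149 0.1178 0.046 ]
tongue [0.5513 0.1238 0.046 ]
tongue [0.5118 0.14   0.046 ]
tongue [0.5482 0.1461 0.046 ]
screw [ 0.6075 -0.2305  0.01  ]
screw [ 0.6092 -0.138   0.01  ]
```

```bash
python3 - <<'E'
from h import *
th=np.radians(9.3);ax=np.array([np.cos(th),np.sin(th)]);ay=np.array([-ax[1],ax[0]])
W=lambda N,x,y,z:[*(np.array(N)+ax*x/1e3+ay*y/1e3),z/1e3]
F=dict(tabfronttop=(-74,0,56),tabfrontbot=(-74,0,30),tabreartop=(-66,0,56),tabrearfoot=(-66,0,46),stopfb=(-53,0,46),stopft=(-53,0,50),stoprt=(-47,0,50),stoprb=(-47,0,46),railfb=(-4,0,46),railft=(-4,0,52),railf40=(-4,0,40),rearstop=(47,0,52))
for N in[(.555,.1365),(.561,.1375)]:
  print(N)
  for k,v in F.items():
    a=proj('w1',W(N,*v)); b=proj('w2',W(N,*v)); t=proj('t0',W(N,*v))
    print(k,a.round(1),b.round(1),'top tile',(400+(t[0]-165)*4).round(),(300+(t[1]-145)*4).round())
im=cv2.imread('pics/w1.png')[:,:,:].mean(2)
for c in(205,210,215): print(c,im[198:262,c].astype(int).tolist())
im=cv2.imread('pics/t0.png').mean(2);print(im[195:224,212:216].mean(1).astype(int).tolist())
E
```

```text
(0.555, 0.1365)
tabfronttop [208.  204.1] [441.7 161.9] top tile 592.0 590.0
tabfrontbot [211.  196.9] [428.3 157.4] top tile 595.0 595.0
tabreartop [208.5 210.1] [441.5 168.4] top tile 591.0 579.0
tabrearfoot [209.7 207.1] [436.2 166.4] top tile 592.0 581.0
stopfb [210.4 216.5] [435.9 176.6] top tile 590.0 563.0
stopft [209.9 217.7] [438.  177.5] top tile 590.0 562.0
stoprt [210.3 222. ] [437.8 182.1] top tile 589.0 554.0
stoprb [210.7 220.7] [435.8 181.2] top tile 590.0 555.0
railfb [213.  249.9] [434.9 212.8] top tile 584.0 497.0
railft [212.4 252.3] [437.9 214.7] top tile 584.0 496.0
railf40 [213.6 247.6] [432. 211.] top tile 585.0 499.0
rearstop [214.9 284.7] [436.9 249.7] top tile 578.0 428.0
(0.561, 0.1375)
tabfronttop [208.4 208.7] [441.6 166.9] top tile 591.0 582.0
tabfrontbot [211.3 201.2] [428.2 162. ] top tile 594.0 586.0
tabreartop [208.8 214.6] [441.4 173.3] top tile 590.0 571.0
tabrearfoot [210.  211.5] [436.  171.2] top tile 591.0 573.0
stopfb [210.7 220.8] [435.8 181.2] top tile 590.0 555.0
stopft [210.3 222.1] [437.8 182.2] top tile 589.0 554.0
stoprt [210.6 226.3] 
[... 683 characters left out ...]
, 55, 67, 111, 152, 169, 172, 172, 168, 151, 122, 122, 151, 167, 171, 173, 172, 171, 171, 171, 171, 171, 171, 171, 171, 171, 170, 170, 170, 171, 170, 171, 170, 171, 170, 170, 169, 170, 170, 169, 169, 169, 168, 169, 169, 169, 169, 169, 169, 168, 169, 169]
215 [72, 71, 65, 53, 34, 24, 19, 21, 21, 27, 36, 48, 53, 57, 75, 116, 154, 170, 172, 172, 170, 161, 141, 132, 153, 169, 172, 172, 172, 172, 172, 172, 173, 172, 172, 172, 171, 171, 172, 171, 170, 170, 171, 170, 171, 170, 170, 170, 170, 171, 170, 171, 170, 171, 170, 169, 169, 168, 169, 169, 169, 168, 168, 169]
[129, 118, 118, 118, 118, 119, 118, 118, 118, 118, 118, 118, 112, 117, 123, 102, 106, 117, 117, 82, 41, 30, 17, 38, 53, 56, 56, 56, 66]
```

Emit:
send_rows(dp=[[7,4.4,-11],[7,4.4,-11],[7,4.4,-11],[7,4.4,-11],[7,4.4,-11],[8,4.4,-11],[8,4.4,-11],[8,4.4,-12],[8,4.4,-12],[7,4.4,-12],[7,4.4,-11],[8,4.4,-11]], turn=[[0,-0.066,0],[0,-0.066,0],[0,-0.066,0],[0,-0.066,0],[0,-0.066,0],[0,-0.066,0],[0,-0.066,0],[0,-0.066,0],[0,-0.066,0],[0,-0.066,0],[0,0,0],[0,0,0]])

```text
time: 4.22
ee_pos: [0.5809, -0.1801, 0.126]
ee_rot: [0.017, 0.958, 0.008, 0.286]
force: [-0.2, -0.4, -0.0]
gripper_width: 0.0852
finger_force: 0.0
```

Emit:
send_rows(dp=[[0,0,0],[0,0,0],[0,0,0]], turn=[[0,0,0],[0,0,0],[0,0,0]])

```text
time: 4.47
ee_pos: [0.5815, -0.1816, 0.1263]
ee_rot: [0.017, 0.958, 0.006, 0.286]
force: [1.0, 0.7, -0.8]
gripper_width: 0.0856
finger_force: 0.0
```

```bash
python3 - <<'E'
from h import *
from scipy.spatial.transform import Rotation as R
cap('wrist','w4'); s=sensors.get_state(); print(s['ee_pos'],R.from_quat(s['ee_rot']).as_matrix().round(3).tolist())
crop('w4','w4b',0,0,512,384,1.5)
print([proj('w4',p).round(1).tolist() for p in([.6025,-.2,.055],[.6028,-.17,.055],[.622,-.185,.055])])
E
```

```text
[ 0.58147863 -0.18151933  0.12646796] [[-0.836, 0.029, 0.548], [0.036, 0.999, 0.002], [-0.548, 0.021, -0.836]]
[[227.6, 175.5], [265.1, 174.4], [247.4, 189.9]]
```

View pics/w4b.png

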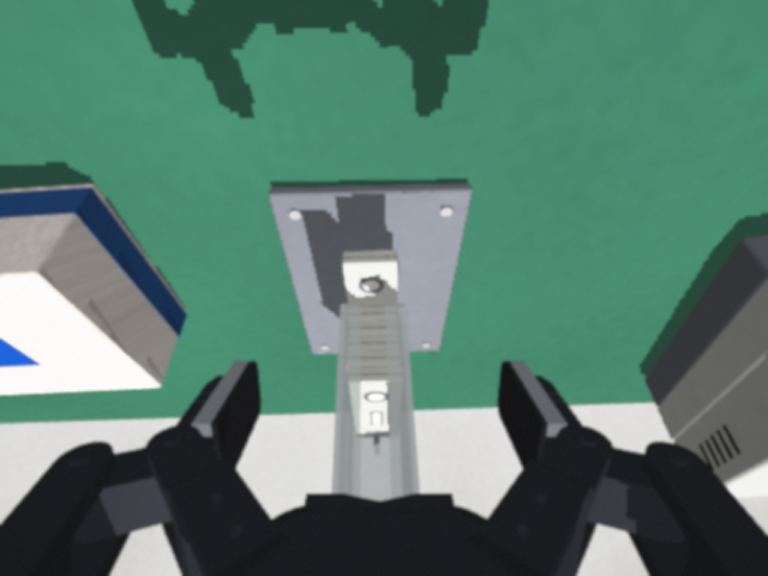

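Emit:
send_rows(dp=[[2,-1,-11],[2,-1,-11],[2,-1,-11],[2,-0.5,-11.5],[0,0,0],[6,0,-8],[6,0,-8],[6,0,-8],[6,0,-8],[0,0,0],[0,0,0]], turn=[[-0.005,-0.015,0.003],[-0.005,-0.015,0.003],[-0.005,-0.015,0.003],[-0.006,-0.015,0.004],[0,0,0],[0,0,0],[0,0,0],[0,0,0],[0,0,0],[0,0,0],[0,0,0]])

```text
time: 5.43
ee_pos: [0.6283, -0.1885, 0.0928]
ee_rot: [0.013, 0.961, 0.01, 0.276]
force: [-1.1, -0.0, -1.0]
gripper_width: 0.0856
finger_force: 0.0
```

```bash
python3 - <<'E'
from h import *
from scipy.spatial.transform import Rotation as R
s=sensors.get_state(); print(s['ee_pos'],R.from_quat(s['ee_rot']).as_matrix().round(3).tolist())
E
```

```text
[ 0.62829029 -0.188471    0.09284256] [[-0.848, 0.019, 0.53], [0.03, 0.999, 0.012], [-0.53, 0.026, -0.848]]
```

```bash
python3 - <<'E'
from h import *
s=sensors.get_state(); print(s['joints'].round(3).tolist())
lo=[-2.95,-.29,-1.47,.14,-1.03,.13,-2.86];hi=[2.95,1.99,1.44,2.54,4.17,1.85,2.86]
print((s['joints']-lo).round(2),(hi-s['joints']).round(2))
E
```

```text
[0.436, 0.449, -0.155, 2.101, -1.032, 0.127, 2.857]
[ 3.39  0.74  1.31  1.96 -0.   -0.    5.72] [2.51 1.54 1.6  0.44 5.2  1.72 0.  ]
```

```bash
python3 - <<'E'
from h import *
import itertools
from scipy.spatial.transform import Rotation as R
s=sensors.get_state()
qs=[np.array([-1.3581933,.41182862,-.01273056,1.59695945,.00560901,1.13429431,-.08215733]),s['joints']]
Rs=[R.from_quat([1.39897239e-01,9.90165761e-01,-7.25261586e-04,-5.03310823e-05]),R.from_quat(s['ee_rot'])]
ps=[np.array([.17310984,.60008518,.230532]),s['ee_pos']]
print(qs[1].tolist())
res=[]
for sg in itertools.product([1,-1],repeat=7):
    F=[R.from_euler('ZYZYZYZ',q*np.array(sg)) for q in qs]
    # Rz(b) F C = R ; search b
    for b in np.radians(np.arange(-180,180,5)):
        B=R.from_rotvec([0,0,b]); C=[(B*F[i]).inv()*Rs[i] for i in(0,1)]
        res.append(((C[0].inv()*C[1]).magnitude(),sg,round(np.degrees(b)),C[0].as_matrix().round(2).tolist()))
res.sort(key=lambda r:r[0])
for r in res[:12]: print(r)
E
```

```text
[0.43648879560950776, 0.44883359763982583, -0.15544471105790242, 2.1005012398876617, -1.032269328528247, 0.12704828069671334, 2.857453614264675]Traceback (most recent call last):
  File "<stdin>", line 11, in <module>
  File "scipy/spatial/transform/_rotation.pyx", line 1413, in scipy.spatial.transform._rotation.Rotation.from_euler
ValueError: Expected axis specification to be a non-empty string of upto 3 characters, got ZYZYZYZ
```

```bash
cat > s.py <<'E'
from h import *
import itertools
from scipy.spatial.transform import Rotation as R
s=sensors.get_state()
qs=[np.array([-1.3581933,.41182862,-.01273056,1.59695945,.00560901,1.13429431,-.08215733]),s['joints']]
Rs=[R.from_quat([1.39897239e-01,9.90165761e-01,-7.25261586e-04,-5.03310823e-05]),R.from_quat(s['ee_rot'])]
def fk(q):
    r=R.identity()
    for a,v in zip('zyzyzyz',q): r=r*R.from_euler(a,v)
    return r
res=[]
for sg in itertools.product([1,-1],repeat=7):
    if sg[1]<0: continue
    F=[fk(q*np.array(sg)) for q in qs]
    B=R.from_rotvec(np.outer(np.radians(np.arange(-180,180,10)),[0,0,1]))
    C0=(B*F[0]).inv()*Rs[0]; C1=(B*F[1]).inv()*Rs[1]; m=(C0.inv()*C1).magnitude()
    i=m.argmin(); res.append((m[i],sg,-180+10*i,C0[i].as_matrix().round(2).tolist()))
res.sort(key=lambda r:r[0])
for r in res[:8]: print(r)
E
python3 s.py
```

```text
(np.float64(1.9671615041953018e-09), (-1, 1, -1, 1, -1, 1, -1), np.int64(0), [[0.0, -1.0, 0.0], [1.0, 0.0, 0.0], [-0.0, 0.0, 1.0]])
(np.float64(0.18354577228375707), (-1, 1, 1, 1, -1, 1, 1), np.int64(30), [[-0.62, -0.79, -0.0], [0.79, -0.62, 0.01], [-0.01, 0.01, 1.0]])
(np.float64(0.21814181152322182), (-1, 1, 1, 1, -1, 1, -1), np.int64(20), [[-0.32, -0.95, 0.0], [0.95, -0.32, 0.01], [-0.01, 0.0, 1.0]])
(np.float64(0.28204143938263926), (1, 1, -1, 1, 1, 1, 1), np.int64(-30), [[0.06, 1.0, -0.0], [-1.0, 0.06, -0.01], [-0.01, 0.0, 1.0]])
(np.float64(0.3885072812630775), (-1, 1, -1, 1, -1, 1, 1), np.int64(10), [[-0.33, -0.94, -0.0], [0.94, -0.33, 0.0], [-0.0, 0.0, 1.0]])
(np.float64(0.4889772812834082), (1, 1, 1, 1, 1, 1, 1), np.int64(-10), [[0.38, 0.93, -0.0], [-0.93, 0.38, -0.0], [0.0, 0.0, 1.0]])
(np.float64(0.6666137532224226), (1, 1, -1, 1, 1, 1, -1), np.int64(-50), [[-0.44, 0.9, -0.0], [-0.9, -0.44, -0.01], [-0.01, -0.0, 1.0]])
(np.float64(0.877076217182605), (1, 1, 1, 1, 1, 1, -1), np.int64(-20), [[0.05, 1.0, -0.0], [-1.0, 0.05, 0.0], [0.0, 0.0, 1.0]])
```

```bash
cat > kin.py <<'E'
from h import *
from scipy.spatial.transform import Rotation as R
from scipy.optimize import least_squares
SG=np.array([-1,1,-1,1,-1,1,-1.]); C=R.from_matrix([[0,-1,0],[1,0,0],[0,0,1]])
lo=np.array([-2.95,-.29,-1.47,.14,-1.03,.13,-2.86]);hi=np.array([2.95,1.99,1.44,2.54,4.17,1.85,2.86])
def frames(q):
    r=R.identity();o=[]
    for a,v in zip('zyzyzyz',q*SG): r=r*R.from_euler(a,v);o.append(r)
    return o
def basis(q):
    f=frames(q);Z=np.array([0,0,1.]);X=np.array([1.,0,0])
    return np.column_stack([Z,f[1].apply(Z),f[1].apply(X)-f[3].apply(X),f[3].apply(Z),f[5].apply(X),f[5].apply(Z)]),f[6]*C
E
cat > s2.py <<'E'
from kin import *
s=sensors.get_state()
qs=[np.array([-1.3581933,.41182862,-.01273056,1.59695945,.00560901,1.13429431,-.08215733]),s['joints']]
ps=[np.array([.17310984,.60008518,.230532]),s['ee_pos']]
A=np.vstack([basis(q)[0] for q in qs]);b=np.hstack(ps)
for cols in([0,1,3,5],[0,1,3,4,5],[0,1,2,3,5],[0,1,2,3,4,5]):
    x,r,k,sv=np.linalg.lstsq(A[:,cols],b,rcond=None); print(cols,x.round(4),np.abs(A[:,cols]@x-b).max(),sv.min())
E
python3 s2.py
```

```text
[0, 1, 3, 5] [-0.1296  0.7921  0.3461  0.2298] 0.04445175302502294 0.08534510732797793
[0, 1, 3, 4, 5] [-5.5082  4.5438 -0.6143  0.6278 -1.2943] 0.022516780840503403 0.0038542922013509937
[0, 1, 2, 3, 5] [-0.0089  0.5714  0.0795  0.3172  0.1901] 0.04575834638876086 0.05910122917930025
[0, 1, 2, 3, 4, 5] [-11.5772   8.4028   0.2182  -1.8363   1.3749  -3.2166] 1.3627987627273797e-14 0.0031930460217363113
```

```bash
cat > log.py <<'E'
from h import *
import os
s=sensors.get_state(); r=np.hstack([s['joints'],s['ee_pos'],s['ee_rot']])[None]
f='log.npy'; d=np.vstack([np.load(f),r]) if os.path.exists(f) else r
np.save(f,d); print(s['time'],s['joints'].round(3).tolist(),s['ee_pos'].round(4))
E
python3 log.py
```

```text
5.4333 [0.436, 0.449, -0.155, 2.101, -1.032, 0.127, 2.857] [ 0.6283 -0.1885  0.0928]
```

Emit:
send_rows(dp=[[-10,0,15],[-10,0,15],[-10,0,15],[-10,0,15],[-10,0,15],[-10,0,15]], turn=[[0,0,0],[0,0,0],[0,0.05,0],[0,0.05,0],[0,0.05,0],[0,0.05,0]])

```text
time: 5.93
ee_pos: [0.57, -0.1887, 0.1804]
ee_rot: [0.014, 0.983, 0.008, 0.184]
force: [1.0, 1.4, -0.4]
gripper_width: 0.0856
finger_force: 0.0
```

```bash
python3 log.py
```

```text
5.9333 [-0.069, 0.268, 0.452, 2.041, -0.485, 0.56, 2.267] [ 0.57   -0.1887  0.1804]
```

Emit:
send_rows(dp=[[-10,0,10],[-10,0,10],[0,0,5],[0,0,5],[0,0,0],[0,0,0],[0,0,0],[0,0,0]], turn=[[0,0.08,0],[0,0.08,0],[0,0.08,0],[-0.08,0.08,0],[-0.08,0.05,0],[-0.08,0,0],[-0.08,0,0],[-0.08,0,0]])

```text
time: 6.6
ee_pos: [0.5518, -0.1881, 0.2099]
ee_rot: [0.009, 0.981, -0.194, 0.005]
force: [-0.4, -0.2, -0.5]
gripper_width: 0.0856
finger_force: 0.0
```

```bash
python3 log.py
```

```text
6.6 [-0.528, 0.393, 0.705, 1.866, 0.171, 0.918, 1.582] [ 0.5518 -0.1881  0.2099]
```

```bash
cat > fit.py <<'E'
from kin import *
d=np.load('log.npy'); q0=np.array([-1.3581933,.41182862,-.01273056,1.59695945,.00560901,1.13429431,-.08215733])
Q=np.vstack([q0,d[:,:7]]);P=np.vstack([[.17310984,.60008518,.230532],d[:,7:10]])
def full(q): # offsets: base z; in each link frame xyz
    f=frames(q); M=[np.array([0,0,1.])[:,None]]
    for i in(0,1,2,3,4,5): M.append(f[i].as_matrix())
    M.append(f[6].as_matrix()[:,2:]); return np.hstack(M)
A=np.vstack([full(q) for q in Q]);b=P.ravel()
for lam in(1e-2,1e-3,1e-4):
    x=np.linalg.solve(A.T@A+lam*np.eye(A.shape[1]),A.T@b);print(lam,x.round(3).tolist(),np.abs(A@x-b).max().round(5))
cols=[0,4,6,7,9,10,11,12,13,14,15,16,17,18,19]
# few-parameter sets: z lengths + x elbow/wrist offsets + y offsets
nm=['d0']+[f'{a}{i}' for i in range(1,7) for a in'xyz']+['z7']
import itertools
base=[nm.index(k) for k in('d0','z2','z4','z7')]
opt=[i for i in range(len(nm)) if i not in base]
out=[]
for n in(1,2,3,4):
  for c in itertools.combinations(opt,n):
    cc=base+list(c);x,_,rk,sv=np.linalg.lstsq(A[:,cc],b,rcond=None)
    if sv.min()>.05: out.append((np.abs(A[:,cc]@x-b).max(),[nm[i] for i in cc],x.round(4).tolist()))
out.sort(key=lambda r:r[0])
for o in out[:10]: print(o)
E
python3 fit.py
```

```text
0.01 [0.145, 0.047, 0.006, 0.145, -0.023, 0.006, 0.155, 0.049, -0.034, 0.155, -0.136, -0.034, 0.199, 0.062, 0.003, 0.199, -0.033, 0.003, 0.119, 0.119] 0.01099
0.001 [0.137, -0.007, -0.002, 0.137, 0.012, -0.002, 0.219, -0.025, -0.018, 0.219, -0.106, -0.018, 0.218, 0.051, -0.004, 0.218, -0.048, -0.004, 0.157, 0.157] 0.00265
0.0001 [0.131, -0.028, -0.004, 0.131, 0.026, -0.004, 0.241, -0.044, -0.013, 0.241, -0.097, -0.013, 0.222, 0.048, -0.007, 0.222, -0.051, -0.007, 0.168, 0.168] 0.00032
(np.float64(1.3784184349496797e-09), ['d0', 'z2', 'z4', 'z7', 'y2', 'y4', 'y5', 'x6'], [0.284, 0.5336, 0.4525, 0.3505, -0.0292, -0.0188, -0.0004, -0.0])
(np.float64(1.378418629238709e-09), ['d0', 'z2', 'z4', 'z7', 'y1', 'y4', 'x6', 'y6'], [0.284, 0.5336, 0.4525, 0.3505, -0.0292, -0.0188, -0.0, -0.0004])
(np.float64(1.378418712505436e-09), ['d0', 'z2', 'z4', 'z7', 'y1', 'y3', 'x6', 'y6'], [0.284, 0.5336, 0.4525, 0.3505, -0.0292, -0.0188, -0.0, -0.0004])
(np.float64(1.3784188235277384e-09), ['d0', 'z2', 'z4', 'z7', 'y1', 'y3', 'y5', 'x6'], [0.284, 0.5336, 0.4525, 0.3505, -0.0292, -0.0188, -0.0004, -0.0])

[... 213 characters left out ...]
 'y2', 'y3', 'y5', 'x6'], [0.284, 0.5336, 0.4525, 0.3505, -0.0292, -0.0188, -0.0004, -0.0])
(np.float64(1.3784190178167677e-09), ['d0', 'z2', 'z4', 'z7', 'y2', 'y3', 'x6', 'y6'], [0.284, 0.5336, 0.4525, 0.3505, -0.0292, -0.0188, -0.0, -0.0004])
(np.float64(1.3784192676169482e-09), ['d0', 'z2', 'z4', 'z7', 'y1', 'y4', 'y5', 'x6'], [0.284, 0.5336, 0.4525, 0.3505, -0.0292, -0.0188, -0.0004, -0.0])
(np.float64(1.5044542833742014e-09), ['d0', 'z2', 'z4', 'z7', 'y1', 'x3', 'y4', 'y6'], [0.284, 0.5336, 0.4525, 0.3505, -0.0292, 0.0, -0.0188, -0.0004])
(np.float64(1.504454533174382e-09), ['d0', 'z2', 'z4', 'z7', 'y1', 'x3', 'y3', 'y6'], [0.284, 0.5336, 0.4525, 0.3505, -0.0292, 0.0, -0.0188, -0.0004])
```

```bash
cat >> kin.py <<'E'
def fk(q):
    f=frames(q)
    p=np.array([0,0,.284])+f[1].apply([0,-.0292,.5336])+f[3].apply([0,-.0188,.4525])+f[4].apply([0,-.0004,0])+f[6].apply([0,0,.3505])
    return p,f[6]*C
def Rt(yaw,tilt,half=0): # tool orientation: tool z leans towards (cos yaw, sin yaw)
    y,t=np.radians(yaw),np.radians(tilt)
    r=R.from_rotvec([0,0,y])*R.from_rotvec([0,-t,0])*R.from_matrix([[-1,0,0],[0,1,0],[0,0,-1]])
    return r*R.from_rotvec([0,0,np.pi*half])
def ik(p,r,q0,w=.01,m=.03):
    def f(q):
        P,Q=fk(q); return np.hstack([(P-p)*10,(Q.inv()*r).as_rotvec()*3,w*(q-q0)])
    s=least_squares(f,np.clip(q0,lo+m,hi-m),bounds=(lo+m-1e-6,hi-m+1e-6)); P,Q=fk(s.x)
    return s.x,np.linalg.norm(P-p),(Q.inv()*r).magnitude()
E
cat > s3.py <<'E'
from kin import *
rng=np.random.default_rng(0)
qn=np.load('log.npy')[-1,:7]; print(fk(qn)[0],np.load('log.npy')[-1,7:10])
def best(p,yaw,tilt,half):
    r=Rt(yaw,tilt,half);z=r.apply([0,0,1]);B={}
    for k in range(14):
        q0=lo+(hi-lo)*rng.random(7); q0[0]=-np.arctan2(p[1],p[0])+rng.normal()*.4; q0[1:4]=[.45+rng.normal()*.2,rng.normal()*.5,2+.2*rng.normal()]; q0[5]=.4
        q,e,a=ik(p,r,q0,1e-4,.0)
        if e<5e-4 and a<4e-3:
            g=np.minimum(q-lo,hi-q).min(); b=int(q[4]>1.2)
            if b not in B or g>B[b][0]: B[b]=(g,q)
    return B
for nm,p,yaw in[('grasp',np.array([.6136,-.185,.049]),-.9),('tray',np.array([.528,.132,.052]),9.3)]:
  for tilt in(30,34,38,42,45):
    for half in(0,1):
      r=Rt(yaw,tilt,half); t=p+.019*r.apply([0,0,1])
      for b,(g,q) in best(t,yaw,tilt,half).items(): print(nm,tilt,half,b,round(g,3),q.round(2).tolist())
E
python3 s3.py
```

```text
[ 0.55171427 -0.18813483  0.20988441] [ 0.55175124 -0.18808233  0.20990388]
grasp 30 0 1 0.032 [0.74, 0.62, -0.57, 2.1, 1.64, 0.16, 0.29]
grasp 30 1 1 0.103 [0.9, 0.69, -0.79, 2.09, 1.61, 0.3, -2.76]
grasp 34 0 1 0.287 [1.04, 0.79, -0.97, 2.13, 1.9, 0.42, 0.19]
grasp 34 1 1 0.133 [0.22, 0.56, 0.1, 2.18, 4.03, 0.26, 0.91]
grasp 38 0 1 0.374 [1.12, 0.88, -1.07, 2.17, 2.09, 0.51, 0.08]
grasp 38 1 1 0.225 [0.26, 0.57, 0.06, 2.22, 3.78, 0.35, 1.18]
grasp 42 0 1 0.336 [1.17, 0.94, -1.11, 2.2, 2.28, 0.57, -0.03]
grasp 42 1 1 0.241 [0.85, 0.69, -0.66, 2.22, 2.85, 0.37, 2.33]
grasp 45 0 1 0.309 [1.18, 0.97, -1.11, 2.23, 2.42, 0.6, -0.14]
grasp 45 1 1 0.288 [0.78, 0.68, -0.55, 2.25, 3.09, 0.45, 2.07]
tray 30 0 1 0.208 [0.15, 0.53, -0.66, 2.33, 1.95, 0.45, -0.5]
tray 30 1 1 0.197 [-0.04, 0.48, -0.44, 2.34, 2.06, 0.35, 2.49]
tray 34 0 1 0.179 [0.51, 0.81, -1.16, 2.36, 1.98, 0.86, -0.36]
tray 34 1 1 0.165 [0.21, 0.57, -0.75, 2.38, 2.12, 0.56, 2.49]
tray 38 0 1 0.135 [0.49, 0.84, -1.15, 2.41, 2.12, 0.93, -0.48]
tray 38 1 1 0.127 [0.32, 0.67, -0.91, 2.41, 2.21, 0.75, 2.47]
tray 42 0 1 0.093 [0.46, 0.86, -1.12, 2.45, 2.25, 1.0, -0.59]
tray 42 1 1 0.056 [-0.19, 0.53, -0.3, 2.48, 2.63, 0.66, 1.88]
tray 45 0 1 0.066 [0.5, 0.96, -1.19, 2.47, 2.31, 1.14, -0.57]
tray 45 1 1 0.055 [0.26, 0.72, -0.86, 2.48, 2.42, 0.93, 2.27]
```

```bash
cat > sim.py <<'E'
from kin import *
from scipy.spatial.transform import Slerp
def step(q,p,r,it=6,lam=1e-3):
    for _ in range(it):
        P,Q=fk(q); e=np.hstack([p-P,(r*Q.inv()).as_rotvec()*.3])
        J=np.zeros((6,7))
        for i in range(7):
            d=np.zeros(7);d[i]=1e-6;a,b=fk(q+d); J[:,i]=np.hstack([a-P,(b*Q.inv()).as_rotvec()*.3])/1e-6
        dq=J.T@np.linalg.solve(J@J.T+lam**1.5*np.eye(6),e); q=np.clip(q+np.clip(dq,-.2,.2),lo,hi)
    return q
def go(q,wps,verbose=1):
    P,Q=fk(q)
    for p,r,n in wps:
        sl=Slerp([0,1],R.concatenate([Q,r]))
        for k in range(1,n+1): q=step(q,P+(p-P)*k/n,sl(k/n))
        P,Q=p,r; a,b=fk(q)
        if verbose: print(q.round(2).tolist(),'err mm',(np.linalg.norm(a-p)*1e3).round(1),'deg',np.degrees((b.inv()*r).magnitude()).round(1))
    return q
E
cat > s4.py <<'E'
from sim import *
qn=sensors.get_state()['joints']
def lean(az,tilt,yaw): # tool leaned towards az, then twisted keeping y close to yaw
    y=np.radians(yaw);a=np.radians(az);t=np.radians(tilt)
    up=R.from_rotvec([0,0,y])*R.from_matrix([[-1,0,0],[0,1,0],[0,0,-1]])
    ax=np.array([np.sin(a),-np.cos(a),0]); return R.from_rotvec(ax*t)*up
H=np.array([.5518,-.188,.21])
z=frames(qn)[3].apply([0,0,1]);print('forearm',z.round(2),'tool',fk(qn)[1].apply([0,0,1]).round(2))
for name,w in dict(direct=[],w60=[(-60,30)],w60b=[(-60,40)],two=[(-80,35),(-45,42)]).items():
    print(name); go(qn,[(H,lean(a,t,-.9),8) for a,t in w]+[(H,Rt(-.9,38),10),(np.array([.589,-.185,.082]),Rt(-.9,38),8),(np.array([.625,-.185,.034]),Rt(-.9,38),6)])
E
python3 s4.py
```

```text
forearm [ 0.8  -0.25 -0.55] tool [ 0.01 -0.38 -0.92]
direct
[0.33, 0.13, 0.05, 2.25, -1.03, 0.26, 2.86] err mm 1.9 deg 0.9
[1.03, 0.53, -0.82, 2.24, -0.91, 0.13, 2.86] err mm 110.9 deg 18.3
[0.98, 0.66, -0.81, 2.19, -0.87, 0.13, 2.86] err mm 141.6 deg 23.3
w60
[-0.72, 0.28, 0.83, 2.09, 0.41, 0.6, 1.31] err mm 0.0 deg 0.0
[0.39, 0.13, -0.02, 2.25, -1.03, 0.25, 2.86] err mm 0.0 deg 0.8
[1.03, 0.53, -0.82, 2.24, -0.91, 0.13, 2.86] err mm 110.9 deg 18.3
[0.98, 0.66, -0.81, 2.19, -0.87, 0.13, 2.86] err mm 141.6 deg 23.3
w60b
[-0.96, 0.35, 1.02, 2.19, 0.67, 0.49, 0.98] err mm 0.0 deg 0.0
[0.63, 0.14, -0.27, 2.24, -0.92, 0.22, 2.77] err mm 0.0 deg 0.0
[1.03, 0.53, -0.82, 2.24, -0.91, 0.13, 2.86] err mm 110.9 deg 18.3
[0.98, 0.66, -0.81, 2.19, -0.87, 0.13, 2.86] err mm 141.6 deg 23.3
two
[-0.76, 0.42, 0.84, 1.99, 0.42, 0.79, 1.28] err mm 0.0 deg 0.0
[-1.08, 0.33, 1.23, 2.31, 0.83, 0.22, 0.82] err mm 0.0 deg 0.0
[0.81, 0.16, -0.47, 2.23, -0.79, 0.2, 2.65] err mm 0.0 deg 0.0
[1.03, 0.53, -0.82, 2.24, -0.91, 0.13, 2.86] err mm 110.9 deg 18.3
[0.98, 0.66, -0.81, 2.19, -0.87, 0.13, 2.86] err mm 141.6 deg 23.3
```

```bash
cat > s5.py <<'E'
from sim import *
qn=sensors.get_state()['joints']
rng=np.random.default_rng(1)
H=[np.array([.50,-.188,.25]),np.array([.54,-.19,.22])]
def follow(q,poses):
    for p,r in poses: q=step(q,p,r,4)
    return q
from itertools import product
res=[]
for h,tilt,q3,w6 in product(H,(38,43),(-.9,-.5,-.1),(0,.35,.7)):
    qg,e,a=ik(h,Rt(-.9,tilt),np.array([.3-.7*q3,.5,q3,2.1,2.2,.5,.1]),.02)
    if e>3e-3 or qg[4]<1: continue
    N=36; path=[]
    for k in range(1,N+1):
        q=qn+(qg-qn)*k/N; q[5]+=w6*np.sin(np.pi*k/N); path.append(fk(q))
    q=follow(qn,path); P,Q=fk(q); e1=np.linalg.norm(P-path[-1][0])*1e3
    q2=go(q,[(np.array([.589,-.185,.082]),Rt(-.9,tilt),10),(np.array([.625,-.185,.034]),Rt(-.9,tilt),6)],0); e2=np.linalg.norm(fk(q2)[0]-[.625,-.185,.034])*1e3
    X=np.array([p for p,_ in path]); rr=[(path[i+1][1]*path[i][1].inv()).magnitude() for i in range(N-1)]
    res.append((e2,e1,h.tolist(),tilt,q3,w6,q.round(2).tolist(),q2.round(2).tolist(),X.min(0).round(2),X.max(0).round(2),round(max(rr),3)))
res.sort(key=lambda r:r[0]+r[1])
for r in res[:7]: print(r)
print(len(res))
E
python3 s5.py
```

```text
(np.float64(183.33087621519599), np.float64(13.427047225612709), [0.54, -0.19, 0.22], 43, -0.9, 0.7, [1.38, 0.23, -1.04, 2.27, -0.98, 0.13, 2.86], [1.17, 0.74, -1.01, 2.25, -0.76, 0.13, 2.86], array([ 0.29, -0.33,  0.11]), array([ 0.54, -0.19,  0.22]), 0.095)
(np.float64(183.33087626402076), np.float64(13.430845528821578), [0.54, -0.19, 0.22], 43, -0.5, 0.7, [1.38, 0.23, -1.04, 2.27, -0.98, 0.13, 2.86], [1.17, 0.74, -1.01, 2.25, -0.76, 0.13, 2.86], array([ 0.29, -0.33,  0.11]), array([ 0.54, -0.19,  0.22]), 0.095)
(np.float64(183.33087621562316), np.float64(13.434645651464963), [0.54, -0.19, 0.22], 43, -0.1, 0.7, [1.38, 0.23, -1.04, 2.27, -0.98, 0.13, 2.86], [1.17, 0.74, -1.01, 2.25, -0.76, 0.13, 2.86], array([ 0.29, -0.33,  0.11]), array([ 0.54, -0.19,  0.22]), 0.095)
(np.float64(183.3308762222492), np.float64(14.211183698354683), [0.54, -0.19, 0.22], 43, -0.9, 0.35, [1.38, 0.23, -1.05, 2.27, -0.96, 0.13, 2.86], [1.17, 0.74, -1.01, 2.25, -0.76, 0.13, 2.86], array([ 0.4 , -0.3 ,  0.09]), array([ 0.54, -0.19,  0.22]), 0.066)
(np.float64(183.33087625550507), np.float64(14.213979225645458), [0.54, -0.19, 0.22], 43, -0.5, 0.35, [1.38, 0.23, -1.05, 2.27, -0.96, 0.13, 2.86], [1.17, 0.74, -1.01, 2.25, -0.76, 0.13, 2.86], array([ 0.4 , -0.3 ,  0.09]), array([ 0.54, -0.19,  0.22]), 0.066)
(np.float64(183.33087623438897), np.float64(14.216777127154087), [0.54, -0.19, 0.22], 43, -0.1, 0.35, [1.38, 0.23, -1.05, 2.27, -0.96, 0.13, 2.86], [1.17, 0.74, -1.01, 2.25, -0.76, 0.13, 2.86], array([ 0.4 , -0.3 ,  0.09]), array([ 0.54, -0.19,  0.22]), 0.066)
(np.float64(183.330876239677), np.float64(16.14769395541892), [0.54, -0.19, 0.22], 43, -0.9, 0, [1.4, 0.23, -1.07, 2.27, -0.91, 0.13, 2.86], [1.17, 0.74, -1.01, 2.25, -0.76, 0.13, 2.86], array([ 0.51, -0.26,  0.09]), array([ 0.55, -0.19,  0.22]), 0.037)
9
```

```bash
cat > s6.py <<'E'
from sim import *
from itertools import product
qn=sensors.get_state()['joints']
def lean(az,tilt,yaw):
    y=np.radians(yaw);a=np.radians(az);t=np.radians(tilt)
    up=R.from_rotvec([0,0,y])*R.from_matrix([[-1,0,0],[0,1,0],[0,0,-1]])
    return R.from_rotvec(np.array([np.sin(a),-np.cos(a),0])*t)*up
if __name__=='__main__':
  res=[]
  for hx,hy,hz,t1,a1,t2,ya in product((.45,.55),(-.19,-.1,-.3),(.25,.38),(45,65),(-100,-75),(60,75),(-1,-40,30)):
    h=np.array([hx,hy,hz]); tl=38
    w=[(h,lean(a1,t1,ya),14),(h,lean(-45,t2,ya),10),(h,lean(-1,t2,-1),12),(np.array([.54,-.188,.2]),Rt(-.9,tl),12),(np.array([.589,-.185,.082]),Rt(-.9,tl),10),(np.array([.625,-.185,.034]),Rt(-.9,tl),6)]
    q=qn;qs=[];
    for k in range(len(w)):
        q=go(q,[w[k]],0) if k==0 else go(q,[w[k]],0); qs.append(q)
    e=np.linalg.norm(fk(q)[0]-w[-1][0])*1e3
    res.append((e,np.minimum(q-lo,hi-q).min(),(hx,hy,hz,t1,a1,t2,ya),qs))
  res.sort(key=lambda r:(r[0]>1,-r[1]))
  print(sum(r[0]<1 for r in res),len(res))
  for r in res[:4]:
    print(r[0].round(2),r[1].round(2),r[2]); [print('  ',x.round(2).tolist()) for x in r[3]]
E
time python3 s6.py
```

```text
90 288
0.0 0.25 (0.55, -0.19, 0.38, 45, -100, 60, -40)
   [-0.88, 0.47, 1.02, 1.66, 0.4, 1.32, 0.85]
   [-1.36, -0.29, 1.0, 2.3, 1.5, 1.12, -0.31]
   [-0.74, -0.29, 0.95, 2.35, 1.05, 0.13, 0.92]
   [-1.36, -0.29, 1.44, 2.36, 0.82, 0.18, 1.18]
   [0.29, 0.43, 0.05, 2.28, 3.95, 0.3, -2.11]
   [0.21, 0.57, 0.13, 2.22, 3.83, 0.38, -2.02]
0.0 0.23 (0.55, -0.1, 0.25, 45, -75, 75, -40)
   [-1.2, 0.51, 1.11, 2.02, 0.45, 0.84, 0.41]
   [-1.56, 1.69, 1.44, 2.5, 1.53, 0.13, -1.26]
   [-0.65, 0.58, 1.12, 2.54, 3.61, 1.42, -2.09]
   [0.72, 0.14, -0.3, 2.28, 4.17, 0.2, -2.86]
   [0.35, 0.43, -0.02, 2.28, 3.9, 0.28, -2.05]
   [0.26, 0.57, 0.07, 2.22, 3.78, 0.36, -1.96]
0.0 0.22 (0.55, -0.1, 0.25, 65, -75, 75, -40)
   [-1.32, 0.84, 1.2, 2.09, 0.55, 0.77, 0.18]
   [-1.55, 1.51, 1.44, 2.5, 1.19, 0.13, -0.92]
   [-0.61, 0.53, 1.06, 2.54, 3.59, 1.39, -2.04]
   [0.76, 0.14, -0.34, 2.28, 4.17, 0.19, -2.86]
   [0.37, 0.43, -0.03, 2.28, 3.89, 0.27, -2.04]
   [0.27, 0.57, 0.05, 2.22, 3.77, 0.35, -1.95]
0.0 0.22 (0.55, -0.1, 0.25, 45, -100, 75, -40)
   [-0.97, 0.65, 0.97, 1.77, 0.26, 1.19, 0.7]
   [-1.54, 1.4, 1.44, 2.5, 0.9, 0.13, -0.61]
   [-0.61, 0.52, 1.06, 2.54, 3.58, 1.38, -2.04]
   [0.77, 0.14, -0.34, 2.28, 4.17, 0.19, -2.86]
   [0.37, 0.43, -0.03, 2.28, 3.89, 0.27, -2.03]
   [0.27, 0.57, 0.05, 2.22, 3.77, 0.35, -1.95]
real	5m51.495s
user	5m50.377s
sys	0m0.228s
```

```bash
cat > fast.py <<'E'
import numpy as np
from kin import lo,hi,SG,R,Rt,C
Cm=C.as_matrix()
def rot(a,v):
    c,s=np.cos(v),np.sin(v)
    return np.array([[c,-s,0],[s,c,0],[0,0,1.]]) if a=='z' else np.array([[c,0,s],[0,1,0],[-s,0,c]])
OFF={1:[0,-.0292,.5336],3:[0,-.0188,.4525],4:[0,-.0004,0],6:[0,0,.3505]}
def fkj(q):
    r=np.eye(3);p=np.array([0,0,.284]);A=[];O=[]
    for i,a in enumerate('zyzyzyz'):
        A.append(SG[i]*r[:,2 if a=='z' else 1]);O.append(p.copy())
        r=r@rot(a,q[i]*SG[i])
        if i in OFF:p=p+r@OFF[i]
    J=np.array([np.hstack([np.cross(A[i],p-O[i]),A[i]*.3]) for i in range(7)]).T
    return p,r@Cm,J
def step(q,p,r,it=4):
    for _ in range(it):
        P,Q,J=fkj(q);e=np.hstack([p-P,R.from_matrix(r@Q.T).as_rotvec()*.3])
        q=np.clip(q+np.clip(J.T@np.linalg.solve(J@J.T+3e-5*np.eye(6),e),-.2,.2),lo,hi)
    return q
def seg(q,wp): # wp (p,r,n) from current true pose
    P,Q,_=fkj(q);p,r,n=wp;rv=R.from_matrix(r@Q.T).as_rotvec()
    for k in range(1,n+1): q=step(q,P+(p-P)*k/n,R.from_rotvec(rv*k/n).as_matrix()@Q)
    return q
def rows(P,Q,p,r,n):
    rv=R.from_matrix(r@Q.T).as_rotvec(); return ((p-P)/n*1e3).round(1).tolist(),(rv/n).round(3).tolist()
E
cat > s7.py <<'E'
from fast import *
from station import sensors
from itertools import product
qn=sensors.get_state()['joints']
F=[(np.array([.54,-.188,.2]),14),(np.array([.589,-.185,.082]),10),(np.array([.625,-.185,.034]),6)]
T=Rt(-.9,39).as_matrix();res=[]
for q1,q3,q5,q6,q7,q2 in product((-.3,.2,.6),(-.5,0,.5),(1.6,2.1),(.6,1.),(-.5,.3,1.),(.2,.5)):
    qm=np.array([q1,q2,q3,2.1,q5,q6,q7]);p,r,_=fkj(qm)
    if not(.15<p[2]<.5 and p[0]<.58): continue
    a=seg(qn,(p,r,24)); P,Q,_=fkj(a)
    if np.linalg.norm(P-p)>2e-3 or a[4]<1: continue
    q=a;tr=[a];mg=[np.minimum(a-lo,hi-a).min()]
    for p2,n in F: q=seg(q,(p2,T,n)); tr.append(q); mg.append(np.minimum(q-lo,hi-q).min())
    if np.linalg.norm(fkj(q)[0]-F[-1][0])<1e-3: res.append((min(mg),qm,tr))
res.sort(key=lambda r:-r[0]);print(len(res))
for m,qm,tr in res[:3]:
    print(round(m,3),qm.tolist(),fkj(qm)[0].round(3),fkj(qm)[1][:,2].round(2)); [print('  ',x.round(2).tolist()) for x in tr]
if res:
    P,Q,_=fkj(qn);p,r,_=fkj(res[0][1]);print(np.linalg.norm(p-P),R.from_matrix(r@Q.T).magnitude(),[rows(P,Q,p,r,n) for n in(12,24)])
E
time timeout 150 python3 s7.py
```

```text
9
0.0 [0.2, 0.2, 0.5, 2.1, 1.6, 1.0, 0.3] [ 0.255 -0.636  0.429] [-0.22 -0.94 -0.25]
   [-0.41, 0.54, 1.42, 2.13, 1.45, 0.5, 0.29]
   [-1.36, -0.29, 1.44, 2.37, 1.02, 0.18, 0.99]
   [0.69, 0.47, -0.41, 2.27, 3.34, 0.21, -1.42]
   [0.57, 0.59, -0.32, 2.21, 3.29, 0.29, -1.38]
0.0 [0.2, 0.2, 0.5, 2.1, 1.6, 1.0, 1.0] [ 0.255 -0.636  0.429] [-0.22 -0.94 -0.25]
   [-0.37, 0.43, 1.3, 2.12, 1.5, 0.63, 0.97]
   [-1.35, -0.29, 1.44, 2.37, 0.86, 0.15, 1.14]
   [0.64, 0.46, -0.35, 2.27, 3.45, 0.22, -1.54]
   [0.52, 0.59, -0.26, 2.21, 3.39, 0.3, -1.49]
0.0 [0.6, 0.2, 0.0, 2.1, 1.6, 1.0, 1.0] [ 0.294 -0.616  0.386] [-0.13 -0.93 -0.34]
   [-0.41, 0.47, 1.32, 2.15, 1.46, 0.49, 0.97]
   [-1.35, -0.29, 1.44, 2.37, 0.88, 0.15, 1.13]
   [0.43, 0.44, -0.1, 2.28, 3.78, 0.28, -1.91]
   [0.33, 0.57, -0.02, 2.23, 3.67, 0.36, -1.83]
0.5799994887733564 1.1829211929038996 [([-24.7, -37.3, 18.3], [-0.08, -0.028, -0.051]), ([-12.4, -18.6, 9.1], [-0.04, -0.014, -0.025])]
real	0m14.304s
user	0m13.988s
sys	0m0.502s
```

```bash
cat > s8.py <<'E'
from fast import *
from station import sensors
import time,pickle
qn=sensors.get_state()['joints'];rng=np.random.default_rng(3)
F=[(np.array([.53,-.188,.22]),14),(np.array([.589,-.185,.082]),8),(np.array([.625,-.185,.034]),5)]
T=Rt(-.9,39).as_matrix();res=[];t0=time.time();best=-1
def segm(q,wp):
    P,Q,_=fkj(q);p,r,n=wp;rv=R.from_matrix(r@Q.T).as_rotvec();m=9
    for k in range(1,n+1):
        pk=P+(p-P)*k/n;q=step(q,pk,R.from_rotvec(rv*k/n).as_matrix()@Q,2)
        m=min(m,np.minimum(q-lo,hi-q).min()); e=np.linalg.norm(fkj(q)[0]-pk)
        if e>.01 or m<.03: return q,-1
    return q,m
def rq():
    while 1:
        q=np.array([rng.uniform(-1,1),rng.uniform(.1,.8),rng.uniform(-1,.8),rng.uniform(1.4,2.3),rng.uniform(0,3),rng.uniform(.3,1.3),rng.uniform(-1.5,2)])
        p,r,_=fkj(q)
        if .2<p[2]<.55 and .25<p[0]<.56 and abs(p[1])<.45 and r[2,2]<.2: return q,p,r
N=0
while time.time()-t0<200:
    N+=1;q=qn;wps=[];mg=9;tr=[]
    for _ in range(rng.integers(1,4)):
        qm,p,r=rq();q,m=segm(q,(p,r,16));mg=min(mg,m);wps.append((p,r));tr.append(q)
        if m<0:break
    if mg<0 or q[4]<.9: continue
    for p2,n in F:
        q,m=segm(q,(p2,T,n));mg=min(mg,m);tr.append(q)
        if m<0:break
    if mg>0: res.append((mg,wps,tr))
res.sort(key=lambda r:-r[0]);print(N,len(res));pickle.dump(res,open('res.pkl','wb'))
for m,w,tr in res[:4]:
    print(round(m,3),[(p.round(2).tolist(),r[:,2].round(2).tolist()) for p,r in w]);[print('  ',x.round(2).tolist()) for x in tr]
E
python3 s8.py
```

```text
1671 0
```

```bash
cat > s9.py <<'E'
from fast import *
d=np.load('log.npy')
q=d[0,:7]
for i in(1,2):
    p=d[i,7:10];r=R.from_quat(d[i,10:14]).as_matrix()
    q=seg(d[i-1,:7],(p,r,12));print('sim',q.round(2).tolist(),'real',d[i,:7].round(2).tolist())
# from start: tool moves to w1,w2,w3,w4 poses
q=np.array([-1.3581933,.41182862,-.01273056,1.59695945,.00560901,1.13429431,-.08215733])
Z=R.from_quat
W=[([.4299,.1728,.2311],[-.07,.9975,0,0]),([.4865,-.0979,.231],[.009,1,0,0]),([.487,-.2381,.2312],[.0088,1,0,0]),([.5815,-.1815,.1265],[.017,.958,.006,.286])]
for p,o in W: q=seg(q,(np.array(p),Z(o).as_matrix(),14));print(q.round(2).tolist())
E
python3 s9.py
```

```text
sim [-0.08, 0.27, 0.46, 2.04, -0.49, 0.56, 2.27] real [-0.07, 0.27, 0.45, 2.04, -0.49, 0.56, 2.27]
sim [-0.56, 0.41, 0.76, 1.87, 0.14, 0.91, 1.61] real [-0.53, 0.39, 0.71, 1.87, 0.17, 0.92, 1.58]
[-0.68, 0.13, 0.21, 1.98, -0.03, 1.03, 1.26]
[-0.29, 0.19, 0.46, 1.93, -0.1, 1.04, 1.76]
[-0.06, 0.29, 0.53, 1.83, -0.16, 1.07, 2.08]
[0.5, 0.33, -0.21, 2.2, -1.03, 0.13, 2.86]
```

```bash
cat > s10.py <<'E'
from fast import *
from station import sensors
import time,pickle
qn=sensors.get_state()['joints'];rng=np.random.default_rng(5)
def segm(q,wp,mm=.004):
    P,Q,_=fkj(q);p,r,n=wp;rv=R.from_matrix(r@Q.T).as_rotvec();m=9
    for k in range(1,n+1):
        pk=P+(p-P)*k/n;q=step(q,pk,R.from_rotvec(rv*k/n).as_matrix()@Q,2)
        m=min(m,np.minimum(q-lo,hi-q).min())
        if m<mm or np.linalg.norm(fkj(q)[0]-pk)>.01: return q,-1
    return q,m
T=Rt(-.9,42).as_matrix()
G=np.array([.625,-.185,.034])
# reverse: spread of good goal configs, retreat, then random waypoints until q5 small-ish or close to qn-reachable
t0=time.time();Fwd=[(qn,[])];Rev=[];
# forward tree
def rp(q):
    P,Q,_=fkj(q)
    while 1:
        p=P+rng.normal(size=3)*.1; r=R.from_rotvec(rng.normal(size=3)*.5).as_matrix()@Q
        if .18<p[2]<.6 and .2<p[0]<.58 and abs(p[1])<.5 and r[2,2]<.3: return p,r
score=lambda q:q[4]-.7*max(q[2],-.6)
tree=[(qn,-1,None)];sc=[score(qn)];par=[];hit=None;tests=0
while time.time()-t0<240 and hit is None:
    i=int(np.argsort(sc)[-1-min(int(rng.exponential(12)),len(sc)-1)])
    p,r=rp(tree[i][0]);q,m=segm(tree[i][0],(p,r,8),.04)
    if m<0: continue
    tree.append((q,i,(p,r)));sc.append(score(q))
    if q[4]>1.2:
        tests+=1;c=q;ok=1;tr=[]
        for p2,n in[(np.array([.55,-.187,.15]),16),(G-[.045,0,-.05],8),(G,5)]:
            c,m=segm(c,(p2,T,n));tr.append(c)
            if m<0: ok=0;break
        if ok:
            hit=len(tree)-1
b=int(np.argmax(sc));print(len(tree),tests,hit,tree[b][0].round(2).tolist())
if hit is not None:
    ch=[];i=hit
    while i>0: ch.append(tree[i]);i=tree[i][1]
    ch=ch[::-1];pickle.dump((ch,tr),open('plan.pkl','wb'))
    for q,_,(p,r) in ch: print(q.round(2).tolist(),p.round(3).tolist(),r[:,2].round(2).tolist())
    for q in tr: print('F',q.round(2).tolist())
E
python3 s10.py
```

```text
54 7 53 [-1.17, 0.46, -0.08, 2.35, 1.58, 1.59, 1.18]
[-0.1, 0.26, 0.7, 1.85, -0.29, 1.27, 2.0] [0.419, -0.213, 0.252] [-0.08, 0.19, -0.98]
[-0.57, -0.12, 0.27, 2.23, 0.67, 0.74, 1.38] [0.494, -0.049, 0.279] [0.45, -0.27, -0.85]
[-0.48, -0.19, 0.19, 1.97, 0.47, 1.43, 0.73] [0.378, -0.105, 0.394] [0.07, -0.42, -0.91]
[-0.52, 0.09, -0.1, 2.21, 0.9, 1.28, -1.0] [0.439, -0.067, 0.288] [0.28, -0.71, -0.65]
[-0.63, 0.64, 0.02, 2.46, 1.57, 1.72, -1.52] [0.504, -0.126, 0.314] [0.57, -0.81, 0.15]
[-0.6, 0.43, 0.05, 2.25, 1.46, 1.66, -0.79] [0.529, -0.136, 0.382] [0.4, -0.91, 0.05]
F [0.86, 0.3, -0.53, 2.33, 3.82, 0.18, -1.89]
F [0.57, 0.45, -0.24, 2.33, 3.56, 0.34, -1.65]
F [0.46, 0.59, -0.17, 2.25, 3.47, 0.41, -1.58]
```

```bash
cat > s11.py <<'E'
from fast import *
from station import sensors
import pickle
ch,tr=pickle.load(open('plan.pkl','rb'))
s=sensors.get_state();P=s['ee_pos'];Q=R.from_quat(s['ee_rot']).as_matrix()
W=[x[2] for x in ch]+[(np.array([.55,-.187,.15]),Rt(-.9,42).as_matrix())]
q=s['joints']
for p,r in W:
    a=R.from_matrix(r@Q.T).magnitude();n=int(np.ceil(max(a/.085,np.linalg.norm(p-P)/.025)))
    print(n,*rows(P,Q,p,r,n));P,Q=p,r
E
python3 s11.py
```

```text
8 [-16.6, -3.1, 5.3] [0.071, 0.007, -0.035]
14 [5.3, 11.7, 1.9] [-0.044, -0.034, 0.057]
12 [-9.7, -4.6, 9.5] [0.012, 0.001, -0.082]
14 [4.4, 2.7, -7.5] [-0.011, -0.058, -0.056]
12 [5.4, -4.9, 2.1] [-0.074, -0.013, 0.025]
5 [5.1, -2.0, 13.5] [-0.012, 0.064, -0.045]
16 [1.3, -3.2, -14.5] [0.048, 0.037, 0.058]
```

Emit:
send_rows(dp=[[-16.6,-3.1,5.3],[-16.6,-3.1,5.3],[-16.6,-3.1,5.3],[-16.6,-3.1,5.3],[-16.6,-3.1,5.3],[-16.6,-3.1,5.3],[-16.6,-3.1,5.3],[-16.6,-3.1,5.3]], turn=[[0.071,0.007,-0.035],[0.071,0.007,-0.035],[0.071,0.007,-0.035],[0.071,0.007,-0.035],[0.071,0.007,-0.035],[0.071,0.007,-0.035],[0.071,0.007,-0.035],[0.071,0.007,-0.035]])

```text
time: 7.27
ee_pos: [0.418, -0.213, 0.2527]
ee_rot: [0.14, 0.984, 0.093, -0.051]
force: [-0.1, -0.2, -1.1]
gripper_width: 0.0856
finger_force: 0.0
```

Emit:
send_rows(dp=[[6.2,13.6,2.2],[6.2,13.6,2.2],[6.2,13.6,2.2],[6.2,13.6,2.2],[6.2,13.6,2.2],[6.2,13.6,2.2],[6.2,13.6,2.2],[6.2,13.6,2.2],[6.2,13.6,2.2],[6.2,13.6,2.2],[6.2,13.6,2.2],[6.2,13.6,2.2]], turn=[[-0.051,-0.04,0.066],[-0.051,-0.04,0.066],[-0.051,-0.04,0.066],[-0.051,-0.04,0.066],[-0.051,-0.04,0.066],[-0.051,-0.04,0.066],[-0.051,-0.04,0.066],[-0.051,-0.04,0.066],[-0.051,-0.04,0.066],[-0.051,-0.04,0.066],[-0.051,-0.04,0.066],[-0.051,-0.04,0.066]])

```text
time: 8.27
ee_pos: [0.4931, -0.0488, 0.2788]
ee_rot: [-0.259, 0.927, -0.197, 0.188]
force: [0.2, -0.3, 0.3]
gripper_width: 0.0855
finger_force: 0.0
```

```bash
python3 log.py
```

```text
8.2667 [-0.556, -0.116, 0.257, 2.234, 0.663, 0.74, 1.384] [ 0.4931 -0.0488  0.2788]
```

Emit:
send_rows(dp=[[-9.7,-4.6,9.5],[-9.7,-4.6,9.5],[-9.7,-4.6,9.5],[-9.7,-4.6,9.5],[-9.7,-4.6,9.5],[-9.7,-4.6,9.5],[-9.7,-4.6,9.5],[-9.7,-4.6,9.5],[-9.7,-4.6,9.5],[-9.7,-4.6,9.5],[-9.7,-4.6,9.5],[-9.7,-4.6,9.5]], turn=[[0.012,0.001,-0.082],[0.012,0.001,-0.082],[0.012,0.001,-0.082],[0.012,0.001,-0.082],[0.012,0.001,-0.082],[0.012,0.001,-0.082],[0.012,0.001,-0.082],[0.012,0.001,-0.082],[0.012,0.001,-0.082],[0.012,0.001,-0.082],[0.012,0.001,-0.082],[0.012,0.001,-0.082]])

```text
time: 9.27
ee_pos: [0.3757, -0.1052, 0.3927]
ee_rot: [0.225, 0.951, -0.195, 0.083]
force: [-0.3, 0.3, 0.1]
gripper_width: 0.0855
finger_force: 0.0
```

Emit:
send_rows(dp=[[5.1,3.2,-8.8],[5.1,3.2,-8.8],[5.1,3.2,-8.8],[5.1,3.2,-8.8],[5.1,3.2,-8.8],[5.1,3.2,-8.8],[5.1,3.2,-8.8],[5.1,3.2,-8.8],[5.1,3.2,-8.8],[5.1,3.2,-8.8],[5.1,3.2,-8.8],[5.1,3.2,-8.8]], turn=[[-0.013,-0.068,-0.065],[-0.013,-0.068,-0.065],[-0.013,-0.068,-0.065],[-0.013,-0.068,-0.065],[-0.013,-0.068,-0.065],[-0.013,-0.068,-0.065],[-0.013,-0.068,-0.065],[-0.013,-0.068,-0.065],[-0.013,-0.068,-0.065],[-0.013,-0.068,-0.065],[-0.013,-0.068,-0.065],[-0.013,-0.068,-0.065]])

```text
time: 10.27
ee_pos: [0.4377, -0.0667, 0.2865]
ee_rot: [0.61, 0.67, -0.178, 0.383]
force: [-0.0, -0.8, -0.6]
gripper_width: 0.0855
finger_force: 0.0
```

```bash
python3 log.py; python3 s11.py | tail -3
```

```text
10.2667 [-0.515, 0.084, -0.114, 2.224, 0.906, 1.27, -1.022] [ 0.4377 -0.0667  0.2865]
12 [5.4, -4.9, 2.1] [-0.074, -0.013, 0.025]
5 [5.1, -2.0, 13.5] [-0.012, 0.064, -0.045]
16 [1.3, -3.2, -14.5] [0.048, 0.037, 0.058]
```

Tracks the plan very well.

Emit:
send_rows(dp=[[5.4,-4.9,2.1],[5.4,-4.9,2.1],[5.4,-4.9,2.1],[5.4,-4.9,2.1],[5.4,-4.9,2.1],[5.4,-4.9,2.1],[5.4,-4.9,2.1],[5.4,-4.9,2.1],[5.4,-4.9,2.1],[5.4,-4.9,2.1],[5.4,-4.9,2.1],[5.4,-4.9,2.1]], turn=[[-0.074,-0.013,0.025],[-0.074,-0.013,0.025],[-0.074,-0.013,0.025],[-0.074,-0.013,0.025],[-0.074,-0.013,0.025],[-0.074,-0.013,0.025],[-0.074,-0.013,0.025],[-0.074,-0.013,0.025],[-0.074,-0.013,0.025],[-0.074,-0.013,0.025],[-0.074,-0.013,0.025],[-0.074,-0.013,0.025]])

```text
time: 11.27
ee_pos: [0.5031, -0.1251, 0.312]
ee_rot: [0.293, 0.58, -0.345, 0.677]
force: [0.2, -0.4, -0.4]
gripper_width: 0.0853
finger_force: 0.0
```

Emit:
send_rows(dp=[[5.1,-2.0,13.5],[5.1,-2.0,13.5],[5.1,-2.0,13.5],[5.1,-2.0,13.5],[5.1,-2.0,13.5],[0,0,0],[0,0,0]], turn=[[-0.012,0.064,-0.045],[-0.012,0.064,-0.045],[-0.012,0.064,-0.045],[-0.012,0.064,-0.045],[-0.012,0.064,-0.045],[0,0,0],[0,0,0]])

```text
time: 11.85
ee_pos: [0.5281, -0.1357, 0.3799]
ee_rot: [0.28, 0.632, -0.477, 0.542]
force: [-0.0, -0.2, 0.3]
gripper_width: 0.0856
finger_force: 0.0
```

```bash
python3 log.py; cat > s12.py <<'E'
import sys
from fast import *
from station import sensors
s=sensors.get_state();P=s['ee_pos'];Q=R.from_quat(s['ee_rot']).as_matrix();q=s['joints']
# args: x y z yaw tilt n ...
a=list(map(float,sys.argv[1:]))
for k in range(0,len(a),6):
    x,y,z,yw,ti,n=a[k:k+6];n=int(n);p=np.array([x,y,z]);r=Rt(yw,ti).as_matrix()
    q=seg(q,(p,r,n));print(n,*rows(P,Q,p,r,n),'sim',q.round(2).tolist());P,Q=p,r
E
python3 s12.py .55 -.187 .15 -.9 42 16 .586 -.185 .077 -.9 38 8 .625 -.185 .034 -.9 38 6
```

```text
11.85 [-0.59, 0.424, 0.037, 2.261, 1.471, 1.651, -0.809] [ 0.5281 -0.1357  0.3799]
16 [1.4, -3.2, -14.4] [0.047, 0.037, 0.057] sim [0.86, 0.3, -0.52, 2.33, 3.83, 0.18, -1.9]
8 [4.5, 0.3, -9.1] [0.0, 0.009, -0.0] sim [0.55, 0.45, -0.25, 2.27, 3.61, 0.22, -1.72]
6 [6.5, 0.0, -7.2] [0.0, 0.0, 0.0] sim [0.44, 0.57, -0.16, 2.21, 3.54, 0.29, -1.67]
```

Emit:
send_rows(dp=[[0.9,-2.1,-9.6],[0.9,-2.1,-9.6],[0.9,-2.1,-9.6],[0.9,-2.1,-9.6],[0.9,-2.1,-9.6],[0.9,-2.1,-9.6],[0.9,-2.1,-9.6],[0.9,-2.1,-9.6],[0.9,-2.1,-9.6],[0.9,-2.1,-9.6],[0.9,-2.1,-9.6],[0.9,-2.1,-9.6]], turn=[[0.031,0.025,0.038],[0.031,0.025,0.038],[0.031,0.025,0.038],[0.031,0.025,0.038],[0.031,0.025,0.038],[0.031,0.025,0.038],[0.031,0.025,0.038],[0.031,0.025,0.038],[0.031,0.025,0.038],[0.031,0.025,0.038],[0.031,0.025,0.038],[0.031,0.025,0.038]])

```text
time: 12.85
ee_pos: [0.5373, -0.1605, 0.2619]
ee_rot: [0.15, 0.829, -0.256, 0.474]
force: [1.2, 0.2, 0.1]
gripper_width: 0.0853
finger_force: 0.0
```

Emit:
send_rows(dp=[[0.9,-2.1,-9.6],[0.9,-2.1,-9.6],[0.9,-2.1,-9.6],[0.9,-2.1,-9.6],[0.9,-2.1,-9.6],[0.9,-2.1,-9.6],[0.9,-2.1,-9.6],[0.9,-2.1,-9.6],[0.9,-2.1,-9.6],[0.9,-2.1,-9.6],[0.9,-2.1,-9.6],[0.9,-2.1,-9.6]], turn=[[0.031,0.025,0.038],[0.031,0.025,0.038],[0.031,0.025,0.038],[0.031,0.025,0.038],[0.031,0.025,0.038],[0.031,0.025,0.038],[0.031,0.025,0.038],[0.031,0.025,0.038],[0.031,0.025,0.038],[0.031,0.025,0.038],[0.031,0.025,0.038],[0.031,0.025,0.038]])

```text
time: 13.85
ee_pos: [0.5484, -0.181, 0.1554]
ee_rot: [0.017, 0.93, -0.023, 0.367]
force: [-0.5, 1.5, -0.7]
gripper_width: 0.0855
finger_force: 0.0
```

Emit:
send_rows(dp=[[0,0,0],[0,0,0],[0,0,0]], turn=[[0,0,0],[0,0,0],[0,0,0]])

```text
time: 14.1
ee_pos: [0.5494, -0.1818, 0.1568]
ee_rot: [0.018, 0.929, -0.025, 0.368]
force: [-0.2, 1.1, -0.5]
gripper_width: 0.0856
finger_force: 0.0
```

```bash
python3 log.py; python3 s12.py .586 -.185 .077 -.9 38 8 .625 -.185 .034 -.9 38 6
```

```text
14.1 [0.61, 0.243, -0.3, 2.376, 3.622, 0.229, -1.773] [ 0.5494 -0.1818  0.1568]
8 [4.6, -0.4, -10.0] [0.005, 0.011, 0.004] sim [0.55, 0.45, -0.25, 2.27, 3.61, 0.22, -1.72]
6 [6.5, 0.0, -7.2] [0.0, 0.0, 0.0] sim [0.44, 0.57, -0.16, 2.21, 3.53, 0.29, -1.67]
```

Emit:
send_rows(dp=[[4.6,-0.4,-10],[4.6,-0.4,-10],[4.6,-0.4,-10],[4.6,-0.4,-10],[4.6,-0.4,-10],[4.6,-0.4,-10],[4.6,-0.4,-10],[4.6,-0.4,-10],[0,0,0],[0,0,0],[0,0,0]], turn=[[0.005,0.011,0.004],[0.005,0.011,0.004],[0.005,0.011,0.004],[0.005,0.011,0.004],[0.005,0.011,0.004],[0.005,0.011,0.004],[0.005,0.011,0.004],[0.005,0.011,0.004],[0,0,0],[0,0,0],[0,0,0]])

```text
time: 15.02
ee_pos: [0.5872, -0.1835, 0.078]
ee_rot: [0.006, 0.945, -0.002, 0.328]
force: [0.2, 0.9, -0.1]
gripper_width: 0.0855
finger_force: 0.0
```

```bash
python3 log.py; python3 s12.py .625 -.185 .034 -.9 38 6
```

```text
15.0167 [0.549, 0.451, -0.251, 2.273, 3.611, 0.229, -1.719] [ 0.5872 -0.1835  0.078 ]
6 [6.3, -0.3, -7.3] [-0.0, 0.001, -0.0] sim [0.44, 0.57, -0.16, 2.21, 3.54, 0.29, -1.67]
```

Emit:
send_rows(dp=[[6.3,-0.3,-7.3],[6.3,-0.3,-7.3],[6.3,-0.3,-7.3],[6.3,-0.3,-7.3],[6.3,-0.3,-7.3],[6.3,-0.3,-7.3],[0,0,0],[0,0,0],[0,0,0]], turn=[[0,0,0],[0,0,0],[0,0,0],[0,0,0],[0,0,0],[0,0,0],[0,0,0],[0,0,0],[0,0,0]])

```text
time: 15.77
ee_pos: [0.6248, -0.1871, 0.0336]
ee_rot: [0.007, 0.945, -0.002, 0.327]
force: [0.1, -0.3, 0.1]
gripper_width: 0.0853
finger_force: 0.0
```

Emit:
send_rows(dp=[[0,0,0],[0,0,0],[0,0,0],[0,0,0],[0,0,0],[0,0,0],[0,0,0],[0,0,0],[0,0,0],[0,0,0]], turn=[[0,0,0],[0,0,0],[0,0,0],[0,0,0],[0,0,0],[0,0,0],[0,0,0],[0,0,0],[0,0,0],[0,0,0]], hand=0, grip_force=50)

```text
time: 16.6
ee_pos: [0.6254, -0.1873, 0.0344]
ee_rot: [0.007, 0.945, -0.002, 0.328]
force: [-1.4, -0.8, 5.3]
gripper_width: 0.029
finger_force: 49.7
```

```bash
python3 log.py; python3 - <<'E'
from h import *
cap('wrist','w5'); crop('w5','w5b',130,110,240,180,3)
s=sensors.get_state();print(s['force'],s['finger_force'],s['gripper_width'])
E
```

```text
16.6 [0.449, 0.574, -0.161, 2.207, 3.543, 0.295, -1.667] [ 0.6254 -0.1873  0.0344]
[-3.17964603 -0.50441132  5.84795693] 49.71084415912628 0.029203782000422507
```

View pics/w5b.png

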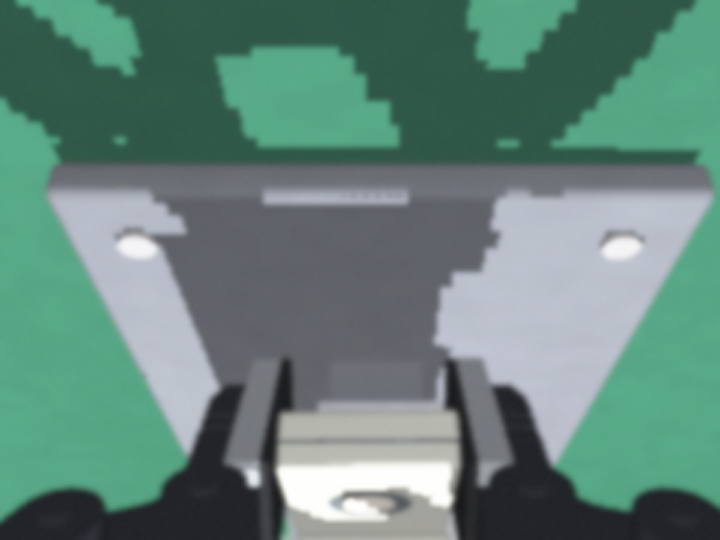

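```bash
python3 s12.py .5504 -.1861 .0344 -.9 38 15 .53 -.186 .14 -.9 38 10 .45 .03 .16 9.3 38 16 .53 .134 .09 9.3 38 10 .54 .134 .034 9.3 38 6
```

```text
15 [-5.0, 0.1, 0.0] [-0.0, 0.0, -0.0] sim [0.5, 0.52, -0.15, 2.36, 3.57, 0.39, -1.64]
10 [-2.0, 0.0, 10.6] [0.0, 0.0, 0.0] sim [0.97, 0.3, -0.65, 2.32, 3.96, 0.13, -2.02]
16 [-5.0, 13.5, 1.2] [-0.0, 0.0, 0.011] sim [0.37, 0.01, -0.53, 2.54, 3.09, 0.13, -1.52]
10 [8.0, 10.4, -7.0] [0.0, 0.0, 0.0] sim [-0.07, 0.36, -0.43, 2.44, 2.29, 0.41, -0.92]
6 [1.7, 0.0, -9.3] [0.0, 0.0, 0.0] sim [-0.02, 0.54, -0.48, 2.43, 2.43, 0.58, -1.02]
```

Emit:
send_rows(dp=[[-3,0,0],[-4,0.1,0],[-5,0.1,0],[-5,0.1,0],[-5,0.1,0],[-5,0.1,0],[-5,0.1,0],[-5,0.1,0],[-5,0.1,0],[-5,0.1,0],[-5,0.1,0],[-5,0.1,0]], turn=[[0,0,0],[0,0,0],[0,0,0],[0,0,0],[0,0,0],[0,0,0],[0,0,0],[0,0,0],[0,0,0],[0,0,0],[0,0,0],[0,0,0]])

```text
time: 17.65
ee_pos: [0.5673, -0.186, 0.0338]
ee_rot: [0.007, 0.945, -0.002, 0.327]
force: [1.6, -0.4, 2.1]
gripper_width: 0.0288
finger_force: 49.4
```

Emit:
send_rows(dp=[[-5,0.1,0],[-5,0.1,0],[-5,0.1,0],[-5,0.1,0],[-5,0.1,0],[0,0,0],[0,0,0]], turn=[[0,0,0],[0,0,0],[0,0,0],[0,0,0],[0,0,0],[0,0,0],[0,0,0]])

```text
time: 18.23
ee_pos: [0.5423, -0.1856, 0.0336]
ee_rot: [0.007, 0.945, -0.002, 0.327]
force: [-0.6, -0.2, 2.6]
gripper_width: 0.029
finger_force: 49.4
```

```bash
python3 log.py; python3 s12.py .53 -.186 .14 -.9 38 10 .45 .03 .16 9.3 38 16 .53 .134 .09 9.3 38 10 .54 .134 .034 9.3 38 6
```

```text
18.2333 [0.504, 0.517, -0.143, 2.379, 3.569, 0.409, -1.635] [ 0.5423 -0.1856  0.0336]
10 [-1.2, -0.0, 10.6] [-0.0, 0.0, -0.0] sim [0.97, 0.3, -0.65, 2.32, 3.98, 0.13, -2.04]
16 [-5.0, 13.5, 1.2] [-0.0, 0.0, 0.011] sim [0.36, 0.01, -0.53, 2.54, 3.09, 0.13, -1.53]
10 [8.0, 10.4, -7.0] [0.0, 0.0, 0.0] sim [-0.07, 0.35, -0.43, 2.44, 2.29, 0.41, -0.92]
6 [1.7, 0.0, -9.3] [0.0, 0.0, 0.0] sim [-0.03, 0.53, -0.48, 2.43, 2.43, 0.58, -1.02]
```

```bash
python3 - <<'E'
from h import *
for z in(.055,.054): print([atz('w5',(130+u/3,110+465/3),z).round(4).tolist() for u in(278,462)])
print([atz('w5',(130+u/3,110+v/3),.045).round(4).tolist() for u,v in((278,412),(458,412))])
E
python3 s12.py .52 -.18 .075 -.9 38 6 .48 -.03 .08 4 38 12 .475 .120 .085 9.3 38 14
```

```text
[[0.6014, -0.2003, 0.055], [0.6018, -0.1717, 0.055]]
[[0.6044, -0.2006, 0.054], [0.6049, -0.1713, 0.054]]
[[0.6048, -0.2012, 0.045], [0.6052, -0.1714, 0.045]]
6 [-3.7, 0.9, 6.9] [-0.0, 0.001, -0.0] sim [0.58, 0.39, -0.22, 2.41, 3.65, 0.31, -1.72]
12 [-3.3, 12.5, 0.4] [0.0, 0.0, 0.007] sim [0.1, 0.29, -0.13, 2.54, 3.15, 0.4, -1.51]
14 [-0.4, 10.7, 0.4] [-0.0, 0.0, 0.007] sim [-0.38, 0.28, -0.12, 2.54, 2.55, 0.42, -1.27]
```

```bash
python3 s12.py .525 -.18 .08 -.9 38 6 .515 -.03 .085 4 38 12 .515 .130 .09 9.3 38 12 .537 .1334 .075 9.3 38 5 .537 .1334 .036 9.3 38 5
```

```text
6 [-2.9, 0.9, 7.7] [-0.0, 0.001, -0.0] sim [0.59, 0.39, -0.24, 2.4, 3.66, 0.29, -1.73]
12 [-0.8, 12.5, 0.4] [0.0, 0.0, 0.007] sim [0.07, 0.31, -0.09, 2.52, 3.17, 0.35, -1.54]
12 [0.0, 13.3, 0.4] [-0.0, 0.0, 0.008] sim [-0.5, 0.31, 0.05, 2.5, 2.63, 0.34, -1.32]
5 [4.4, 0.7, -3.0] [0.0, 0.0, 0.0] sim [-0.45, 0.37, 0.02, 2.45, 2.68, 0.36, -1.35]
5 [0.0, 0.0, -7.8] [0.0, 0.0, 0.0] sim [-0.4, 0.48, -0.04, 2.46, 2.74, 0.48, -1.42]
```

Emit:
send_rows(dp=[[-2.9,0.9,7.7],[-2.9,0.9,7.7],[-2.9,0.9,7.7],[-2.9,0.9,7.7],[-2.9,0.9,7.7],[-2.9,0.9,7.7]], turn=[[0,0.001,0],[0,0,0],[0,0,0],[0,0,0],[0,0,0],[0,0,0]])

```text
time: 18.73
ee_pos: [0.5253, -0.1801, 0.0812]
ee_rot: [0.007, 0.945, -0.002, 0.327]
force: [0.6, 0.5, -0.4]
gripper_width: 0.029
finger_force: 49.3
```

Emit:
send_rows(dp=[[-0.8,12.5,0.4],[-0.8,12.5,0.4],[-0.8,12.5,0.4],[-0.8,12.5,0.4],[-0.8,12.5,0.4],[-0.8,12.5,0.4],[-0.8,12.5,0.4],[-0.8,12.5,0.4],[-0.8,12.5,0.4],[-0.8,12.5,0.4],[-0.8,12.5,0.4],[-0.8,12.5,0.4]], turn=[[0,0,0.007],[0,0,0.007],[0,0,0.007],[0,0,0.007],[0,0,0.007],[0,0,0.007],[0,0,0.007],[0,0,0.007],[0,0,0.007],[0,0,0.007],[0,0,0.007],[0,0,0.007]])

```text
time: 19.73
ee_pos: [0.5159, -0.0295, 0.0856]
ee_rot: [-0.033, 0.944, 0.012, 0.327]
force: [-0.3, 0.0, -1.3]
gripper_width: 0.0288
finger_force: 49.2
```

Emit:
send_rows(dp=[[0,13.3,0.4],[0,13.3,0.4],[0,13.3,0.4],[0,13.3,0.4],[0,13.3,0.4],[0,13.3,0.4],[0,13.3,0.4],[0,13.3,0.4],[0,13.3,0.4],[0,13.3,0.4],[0,13.3,0.4],[0,13.3,0.4]], turn=[[0,0,0.008],[0,0,0.008],[0,0,0.008],[0,0,0.008],[0,0,0.008],[0,0,0.008],[0,0,0.008],[0,0,0.008],[0,0,0.008],[0,0,0.008],[0,0,0.008],[0,0,0.008]])

```text
time: 20.73
ee_pos: [0.5158, 0.1304, 0.0904]
ee_rot: [-0.078, 0.942, 0.028, 0.326]
force: [0.6, -0.3, 0.2]
gripper_width: 0.0294
finger_force: 49.2
```

Emit:
send_rows(dp=[[4.4,0.7,-2],[4.4,0.7,-2],[4.4,0.7,-2],[4.4,0.7,-2],[4.4,0.7,-2],[0,0,0],[0,0,0],[0,0,0]], turn=[[0,0,0],[0,0,0],[0,0,0],[0,0,0],[0,0,0],[0,0,0],[0,0,0],[0,0,0]])

```text
time: 21.4
ee_pos: [0.5378, 0.1325, 0.0795]
ee_rot: [-0.077, 0.942, 0.027, 0.326]
force: [-0.0, -0.2, -0.3]
gripper_width: 0.0289
finger_force: 49.2
```

```bash
python3 log.py; python3 - <<'E'
from h import *
from scipy.spatial.transform import Rotation as R
s=sensors.get_state();M=R.from_quat(s['ee_rot']).as_matrix();print(M.round(3).tolist(),'yaw',np.degrees(np.arctan2(-M[0,1],M[1,1])))
cap('wrist','w6');cap('top','t6');cap('scene','s6')
def tile(o,x,y,w=100,h=75,s=4):
    im=cv2.resize(cv2.imread(f'pics/{o}.png')[y:y+h,x:x+w],None,fx=s,fy=s,interpolation=cv2.INTER_CUBIC)
    for k in range(-x%10,w,10): cv2.putText(im,str(x+k),(k*s-8,8),0,.3,(0,0,255)); cv2.line(im,(k*s,9),(k*s,13),(0,0,255))
    for k in range(-y%10,h,10): cv2.putText(im,str(y+k),(0,k*s+3),0,.3,(0,255,255)); cv2.line(im,(20,k*s),(24,k*s),(0,255,255))
    return im
cv2.imwrite('pics/c6.png',np.vstack([np.hstack([tile('w6',150,150,200,150,2),tile('t6',165,145)]),np.hstack([tile('s6',235,125),tile('s6',196,200)])]))
E
```

```text
21.4 [-0.429, 0.361, -0.003, 2.451, 2.657, 0.358, -1.325] [0.5378 0.1325 0.0795]
[[-0.776, -0.164, 0.609], [-0.128, 0.986, 0.102], [-0.618, 0.001, -0.786]] yaw 9.42710827799586
```

View pics/c6.png

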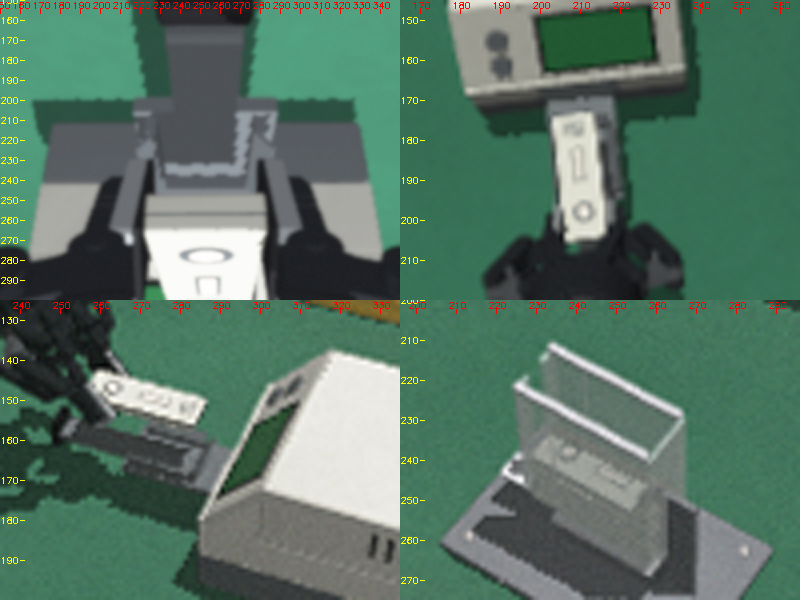

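```bash
python3 - <<'E'
from h import *
n=lambda a:a.round(4).tolist()
print('cass top',[n(atz('w6',p,.1001)) for p in((222.5,264.5),(284,264.5))],'bot',[n(atz('w6',p,.0901)) for p in((223.5,247.5),(283,247.5))])
for z in(.040,.046,.052): print('rail',z,[n(atz('w6',p,z)) for p in((217.5,201.5),(288,201.5))])
print('tongue',[n(atz('w6',p,.046)) for p in((232.5,200),(271.5,200))])
N=np.array([.5595,.137]);th=np.radians(9.4);ax=np.array([np.cos(th),np.sin(th)]);ay=np.array([-ax[1],ax[0]])
for k in[(-74,12,56),(-66,12,56),(-66,-12,56),(-53,11,50),(-53,11,46),(-4,23,40),(-4,23,46),(-4,23,52),(-4,-23,46),(-4,17,58),(-4,-17,58),(47,17,52)]:
    P=[*(N+ax*k[0]/1e3+ay*k[1]/1e3),k[2]/1e3];a=proj('w6',P); print(k,a.round(1),'tile',((a-150)*2).round().tolist())
c=cv2.imread('pics/w6.png').mean(2)
print(c[150:215,252].astype(int).tolist())
E
```

```text
cass top [[0.516, 0.1153, 0.1001], [0.5113, 0.1435, 0.1001]] bot [[0.5203, 0.1155, 0.0901], [0.5155, 0.1447, 0.0901]]
rail 0.04 [[0.5607, 0.1115, 0.04], [0.5524, 0.1613, 0.04]]
rail 0.046 [[0.5505, 0.1113, 0.046], [0.5428, 0.1581, 0.046]]
rail 0.052 [[0.5404, 0.1111, 0.052], [0.5331, 0.155, 0.052]]
tongue [[0.5469, 0.1211, 0.046], [0.5427, 0.1468, 0.046]]
(-74, 12, 56) [278.8 153. ] tile [258.0, 6.0]
(-66, 12, 56) [277.5 163.7] tile [255.0, 27.0]
(-66, -12, 56) [228.9 163.7] tile [158.0, 27.0]
(-53, 11, 50) [273.3 170.1] tile [247.0, 40.0]
(-53, 11, 46) [273.  164.3] tile [246.0, 29.0]
(-4, 23, 40) [285.2 200.8] tile [270.0, 102.0]
(-4, 23, 46) [285.8 208.1] tile [272.0, 116.0]
(-4, 23, 52) [286.3 215.7] tile [273.0, 131.0]
(-4, -23, 46) [220.1 208.1] tile [140.0, 116.0]
(-4, 17, 58) [278.1 223.6] tile [256.0, 147.0]
(-4, -17, 58) [227.8 223.6] tile [156.0, 147.0]
(47, 17, 52) [273.  244.3] tile [246.0, 189.0]
[29, 34, 38, 41, 44, 45, 46, 47, 45, 44, 45, 47, 58, 74, 81, 82, 86, 90, 92, 95, 96, 92, 87, 82, 82, 81, 81, 80, 82, 82, 81, 82, 81, 82, 82, 82, 83, 82, 81, 82, 81, 82, 83, 82, 82, 81, 81, 81, 82, 82, 82, 82, 82, 82, 82, 82, 82, 82, 82, 81, 82, 81, 82, 82, 82]
```

Emit:
send_rows(dp=[[0,0,-5],[0,0,-5],[0,0,-5],[0,0,-5],[0,0,-5],[0,0,-5],[0,0,-4],[0,0,-3],[0,0,0],[0,0,0]], turn=[[0,0,0],[0,0,0],[0,0,0],[0,0,0],[0,0,0],[0,0,0],[0,0,0],[0,0,0],[0,0,0],[0,0,0]])

```text
time: 22.38
ee_pos: [0.538, 0.1329, 0.0424]
ee_rot: [-0.078, 0.942, 0.027, 0.326]
force: [-0.3, -0.8, 0.4]
gripper_width: 0.0291
finger_force: 49.2
```

Emit:
send_rows(dp=[[0,0,-1.5],[0,0,-1.5],[0,0,-1.5],[0,0,0],[0,0,0]], turn=[[0,0,0],[0,0,0],[0,0,0],[0,0,0],[0,0,0]])

```text
time: 22.8
ee_pos: [0.538, 0.1329, 0.0382]
ee_rot: [-0.078, 0.942, 0.027, 0.326]
force: [-0.5, -0.1, -1.5]
gripper_width: 0.0292
finger_force: 49.2
```

Emit:
send_rows(dp=[[0,0,-1],[0,0,-1],[0,0,-0.5],[0,0,0],[0,0,0]], turn=[[0,0,0],[0,0,0],[0,0,0],[0,0,0],[0,0,0]])

```text
time: 23.22
ee_pos: [0.538, 0.1329, 0.0357]
ee_rot: [-0.078, 0.942, 0.027, 0.326]
force: [-0.2, 0.2, -0.6]
gripper_width: 0.0293
finger_force: 49.2
```

Emit:
send_rows(dp=[[0,0,-0.7],[0,0,0],[0,0,0]], turn=[[0,0,0],[0,0,0],[0,0,0]])

```text
time: 23.47
ee_pos: [0.5385, 0.133, 0.0354]
ee_rot: [-0.078, 0.942, 0.028, 0.327]
force: [0.8, -0.4, 2.2]
gripper_width: 0.029
finger_force: 49.5
```

```bash
python3 - <<'E'
from h import *
cap('wrist','w7');cap('top','t7');cap('scene','s7')
def tile(o,x,y,w=100,h=75,s=4): return cv2.resize(cv2.imread(f'pics/{o}.png')[y:y+h,x:x+w],None,fx=s,fy=s,interpolation=cv2.INTER_CUBIC)
cv2.imwrite('pics/c7.png',np.vstack([np.hstack([tile('w7',150,150,200,150,2),tile('t7',165,145)]),np.hstack([tile('s7',235,125),tile('s7',196,200)])]))
E
```

```text
(no output)
```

View pics/c7.png

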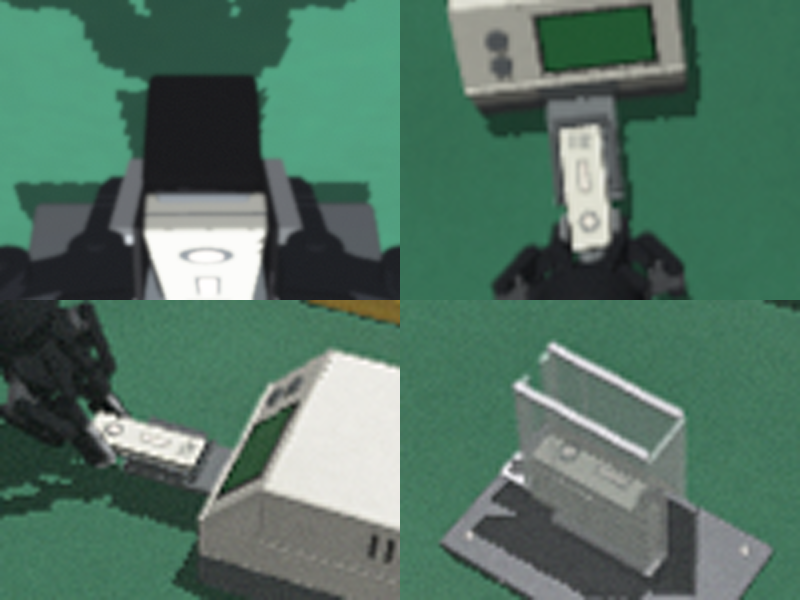

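Emit:
send_rows(dp=[[0,0,0],[0,0,0],[0,0,0],[0,0,0],[0,0,0],[0,0,0],[0,0,0],[0,0,0]], turn=[[0,0,0],[0,0,0],[0,0,0],[0,0,0],[0,0,0],[0,0,0],[0,0,0],[0,0,0]], hand=0.75, grip_force=20)

```text
time: 24.28
ee_pos: [0.538, 0.1329, 0.035]
ee_rot: [-0.078, 0.942, 0.028, 0.326]
force: [1.0, -0.5, 0.4]
gripper_width: 0.064
finger_force: 0.0
```

```bash
python3 log.py; python3 s12.py .5 .1265 .085 9.4 38 10 .45 .119 .085 9.4 38 6 .465 .1215 .046 9.4 38 6 .59 .142 .046 9.4 38 14 .60 .1437 .046 9.4 38 4
```

```text
24.2833 [-0.372, 0.489, -0.071, 2.461, 2.732, 0.496, -1.399] [0.538  0.1329 0.035 ]
10 [-3.8, -0.6, 5.0] [-0.0, 0.0, -0.0] sim [-0.46, 0.31, -0.01, 2.53, 2.62, 0.38, -1.32]
6 [-8.3, -1.3, 0.0] [0.0, 0.0, 0.0] sim [-0.48, 0.25, -0.06, 2.54, 2.56, 0.44, -1.32]
6 [2.5, 0.4, -6.5] [0.0, 0.0, 0.0] sim [-0.4, 0.41, -0.13, 2.54, 2.66, 0.57, -1.41]
14 [8.9, 1.5, 0.0] [0.0, 0.0, 0.0] sim [-0.36, 0.49, -0.05, 2.34, 2.69, 0.38, -1.32]
4 [2.5, 0.4, 0.0] [0.0, 0.0, 0.0] sim [-0.36, 0.5, -0.04, 2.32, 2.69, 0.36, -1.31]
```

```bash
for t in 25 30; do python3 s12.py .5 .1265 .085 9.4 38 10 .455 .119 .095 9.4 $t 8 .459 .1203 .038 9.4 $t 8 .53 .132 .038 9.4 $t 8 .60 .1437 .038 9.4 34 8 .615 .146 .038 9.4 34 3; echo; done
```

```text
10 [-3.8, -0.6, 5.0] [-0.0, 0.0, -0.0] sim [-0.46, 0.31, -0.01, 2.53, 2.62, 0.38, -1.32]
8 [-5.6, -0.9, 1.2] [-0.005, 0.028, 0.0] sim [-1.48, 0.17, 1.16, 2.51, 1.24, 0.26, 0.1]
8 [0.5, 0.2, -7.1] [0.0, 0.0, 0.0] sim [-0.44, 0.35, -0.0, 2.48, 2.29, 0.16, -0.98]
8 [8.9, 1.5, 0.0] [0.0, 0.0, 0.0] sim [-0.52, 0.42, 0.15, 2.33, 2.17, 0.13, -0.83]
8 [8.7, 1.5, 0.0] [0.003, -0.019, -0.0] sim [-0.24, 0.51, -0.17, 2.26, 2.4, 0.29, -0.99]
3 [5.0, 0.8, 0.0] [0.0, 0.0, 0.0] sim [-0.25, 0.52, -0.15, 2.23, 2.38, 0.27, -0.97]

10 [-3.8, -0.6, 5.0] [-0.0, 0.0, -0.0] sim [-0.46, 0.31, -0.01, 2.53, 2.62, 0.38, -1.32]
8 [-5.6, -0.9, 1.2] [-0.003, 0.017, -0.0] sim [-0.77, 0.19, 0.33, 2.53, 2.29, 0.13, -0.99]
8 [0.5, 0.2, -7.1] [0.0, 0.0, 0.0] sim [-0.43, 0.37, -0.05, 2.54, 2.58, 0.32, -1.29]
8 [8.9, 1.5, 0.0] [0.0, 0.0, 0.0] sim [-0.43, 0.43, 0.02, 2.38, 2.58, 0.21, -1.23]
8 [8.7, 1.5, 0.0] [0.001, -0.009, 0.0] sim [-0.38, 0.5, -0.01, 2.27, 2.62, 0.25, -1.24]
3 [5.0, 0.8, 0.0] [0.0, 0.0, 0.0] sim [-0.38, 0.52, 0.01, 2.24, 2.62, 0.23, -1.24]
```

Emit:
send_rows(dp=[[-3.8,-0.6,5],[-3.8,-0.6,5],[-3.8,-0.6,5],[-3.8,-0.6,5],[-3.8,-0.6,5],[-3.8,-0.6,5],[-3.8,-0.6,5],[-3.8,-0.6,5],[-3.8,-0.6,5],[-3.8,-0.6,5]], turn=[[0,0,0],[0,0,0],[0,0,0],[0,0,0],[0,0,0],[0,0,0],[0,0,0],[0,0,0],[0,0,0],[0,0,0]])

```text
time: 25.12
ee_pos: [0.4996, 0.1269, 0.0856]
ee_rot: [-0.078, 0.942, 0.028, 0.326]
force: [0.5, 0.3, -0.5]
gripper_width: 0.0641
finger_force: 0.0
```

```bash
for t in 33 35; do python3 s12.py .458 .1195 .075 9.4 $t 8 .459 .1203 .038 9.4 $t 8  .60 .1437 .038 9.4 35 16 .615 .146 .038 9.4 35 3; echo; done
```

```text
8 [-5.2, -0.9, -1.3] [-0.002, 0.011, -0.0] sim [-0.49, 0.26, 0.01, 2.54, 2.51, 0.29, -1.23]
8 [0.1, 0.1, -4.6] [0.0, 0.0, 0.0] sim [-0.4, 0.39, -0.1, 2.54, 2.61, 0.43, -1.34]
16 [8.8, 1.5, 0.0] [0.0, -0.002, -0.0] sim [-0.37, 0.51, -0.02, 2.28, 2.64, 0.28, -1.26]
3 [5.0, 0.8, 0.0] [0.0, 0.0, 0.0] sim [-0.37, 0.52, -0.01, 2.25, 2.64, 0.26, -1.26]

8 [-5.2, -0.9, -1.3] [-0.001, 0.007, -0.0] sim [-0.46, 0.27, -0.05, 2.54, 2.54, 0.36, -1.28]
8 [0.1, 0.1, -4.6] [0.0, 0.0, 0.0] sim [-0.38, 0.41, -0.14, 2.54, 2.63, 0.5, -1.37]
16 [8.8, 1.5, 0.0] [0.0, 0.0, 0.0] sim [-0.36, 0.51, -0.03, 2.28, 2.64, 0.28, -1.26]
3 [5.0, 0.8, 0.0] [0.0, 0.0, 0.0] sim [-0.37, 0.52, -0.01, 2.25, 2.63, 0.26, -1.25]
```

Emit:
send_rows(dp=[[-5.2,-0.9,-0.8],[-5.2,-0.9,-0.8],[-5.2,-0.9,-0.8],[-5.2,-0.9,-0.8],[-5.2,-0.9,-0.8],[-5.2,-0.9,-0.8],[-5.2,-0.9,-0.8],[-5.2,-0.9,-0.8],[0,0,0],[0,0,0],[0,0,0]], turn=[[-0.002,0.013,0],[-0.002,0.013,0],[-0.002,0.013,0],[-0.002,0.013,0],[-0.002,0.013,0],[-0.002,0.013,0],[-0.002,0.013,0],[-0.002,0.013,0],[0,0,0],[0,0,0],[0,0,0]], hand=0)

```text
time: 26.03
ee_pos: [0.4586, 0.1197, 0.0786]
ee_rot: [-0.079, 0.958, 0.024, 0.276]
force: [0.8, -0.3, -0.1]
gripper_width: 0.0002
finger_force: 0.0
```

```bash
python3 log.py; python3 s12.py .459 .1203 .036 9.4 33 8  .60 .1437 .036 9.4 34 16; python3 - <<'E'
from h import *
cap('wrist','w8');cap('top','t8');cap('scene','s8')
def tile(o,x,y,w=100,h=75,s=4): return cv2.resize(cv2.imread(f'pics/{o}.png')[y:y+h,x:x+w],None,fx=s,fy=s,interpolation=cv2.INTER_CUBIC)
cv2.imwrite('pics/c8.png',np.vstack([np.hstack([tile('w8',150,170,200,150,2),tile('t8',165,145)]),np.hstack([tile('s8',235,125),tile('s8',196,200)])]))
E
```

```text
26.0333 [-0.302, 0.256, -0.195, 2.538, 2.292, 0.284, -0.996] [0.4586 0.1197 0.0786]
8 [0.0, 0.1, -5.3] [-0.0, -0.002, -0.0] sim [-0.2, 0.41, -0.32, 2.54, 2.46, 0.47, -1.16]
16 [8.8, 1.5, 0.0] [0.0, -0.001, -0.0] sim [-0.24, 0.51, -0.17, 2.26, 2.41, 0.29, -1.0]
```

View pics/c8.png

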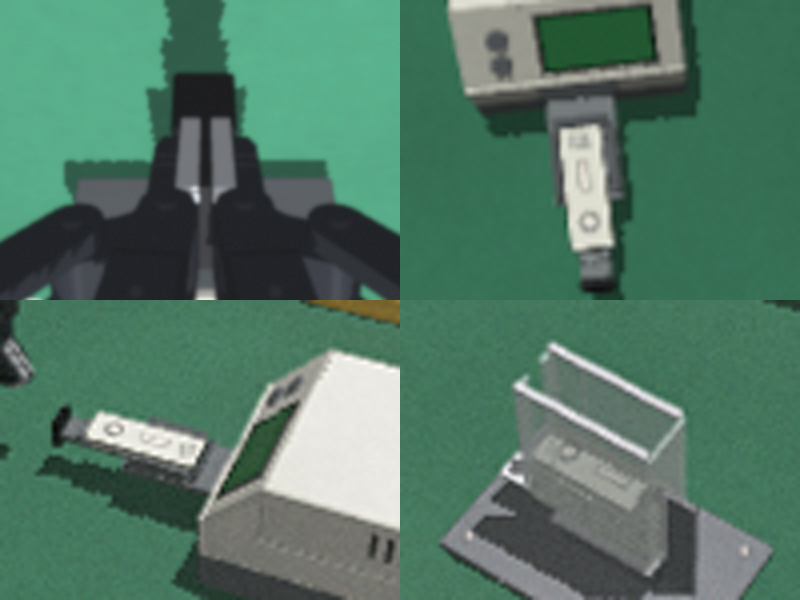

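Emit:
send_rows(dp=[[0,0.1,-5.3],[0,0.1,-5.3],[0,0.1,-5.3],[0,0.1,-5.3],[0,0.1,-5.3],[0,0.1,-5.3],[0,0.1,-5.3],[0,0.1,-5.3],[0,0,0],[0,0,0]], turn=[[0,-0.002,0],[0,-0.002,0],[0,-0.002,0],[0,-0.002,0],[0,-0.002,0],[0,-0.002,0],[0,-0.002,0],[0,-0.002,0],[0,0,0],[0,0,0]])

```text
time: 27.02
ee_pos: [0.458, 0.1204, 0.0355]
ee_rot: [-0.078, 0.956, 0.024, 0.283]
force: [0.1, -0.0, -0.5]
gripper_width: 0.0002
finger_force: 0.0
```

Emit:
send_rows(dp=[[4,0.7,0],[4,0.7,0],[3,0.5,0],[3,0.5,0],[3,0.5,0],[3,0.5,0],[3,0.5,0],[3,0.5,0],[3,0.5,0]], turn=[[0,0,0],[0,0,0],[0,0,0],[0,0,0],[0,0,0],[0,0,0],[0,0,0],[0,0,0],[0,0,0]])

```text
time: 27.77
ee_pos: [0.4874, 0.1255, 0.0361]
ee_rot: [-0.079, 0.955, 0.023, 0.283]
force: [-1.2, 0.5, 1.2]
gripper_width: -0.0002
finger_force: 0.9
```

Emit:
send_rows(dp=[[5,0.83,0],[5,0.83,0],[5,0.83,0],[5,0.83,0],[5,0.83,0],[5,0.83,0],[5,0.83,0],[5,0.83,0],[5,0.83,0],[5,0.83,0],[5,0.83,0],[5,0.83,0]], turn=[[0,-0.001,0],[0,-0.001,0],[0,-0.001,0],[0,-0.001,0],[0,-0.001,0],[0,-0.001,0],[0,-0.001,0],[0,-0.001,0],[0,0,0],[0,0,0],[0,0,0],[0,0,0]])

```text
time: 28.77
ee_pos: [0.5479, 0.1355, 0.0362]
ee_rot: [-0.079, 0.954, 0.023, 0.287]
force: [-3.0, 1.8, -0.6]
gripper_width: -0.0003
finger_force: 0.9
```

```bash
python3 log.py; python3 s12.py .61 .1455 .036 9.4 34 10
```

```text
28.7667 [0.188, 0.57, -0.718, 2.349, 2.097, 0.534, -0.616] [0.5479 0.1355 0.0362]
10 [6.2, 1.0, -0.0] [0.0, -0.001, -0.0] sim [0.15, 0.61, -0.64, 2.22, 2.03, 0.47, -0.5]
```

Emit:
send_rows(dp=[[5,0.83,0],[5,0.83,0],[5,0.83,0],[5,0.83,0],[5,0.83,0],[5,0.83,0],[4,0.66,0],[4,0.66,0],[3,0.5,0]], turn=[[0,-0.001,0],[0,-0.001,0],[0,-0.001,0],[0,-0.001,0],[0,-0.001,0],[0,0,0],[0,0,0],[0,0,0],[0,0,0]])

```text
time: 29.52
ee_pos: [0.589, 0.1423, 0.0363]
ee_rot: [-0.079, 0.953, 0.023, 0.29]
force: [-2.3, 0.2, 0.5]
gripper_width: 0.0001
finger_force: 0.8
```

Emit:
send_rows(dp=[[1.5,0.25,0],[1.5,0.25,0],[1.5,0.25,0],[1.5,0.25,0],[1.5,0.25,0]], turn=[[0,0,0],[0,0,0],[0,0,0],[0,0,0],[0,0,0]])

```text
time: 29.93
ee_pos: [0.5961, 0.1434, 0.0363]
ee_rot: [-0.079, 0.953, 0.023, 0.29]
force: [-1.6, 0.0, -0.7]
gripper_width: -0.0001
finger_force: 0.8
```

Emit:
send_rows(dp=[[1.5,0.25,0],[1.5,0.25,0],[1.5,0.25,0],[1.5,0.25,0]], turn=[[0,0,0],[0,0,0],[0,0,0],[0,0,0]])

```text
time: 30.27
ee_pos: [0.6021, 0.1444, 0.0363]
ee_rot: [-0.079, 0.953, 0.023, 0.29]
force: [-2.0, 0.8, 0.2]
gripper_width: -0.0002
finger_force: 0.8
```

Emit:
send_rows(dp=[[1.2,0.2,0],[1.2,0.2,0],[1.2,0.2,0]], turn=[[0,0,0],[0,0,0],[0,0,0]])

```text
time: 30.52
ee_pos: [0.6057, 0.1451, 0.0363]
ee_rot: [-0.079, 0.953, 0.023, 0.29]
force: [-1.1, 0.0, 0.0]
gripper_width: 0.0001
finger_force: 0.8
```

Emit:
send_rows(dp=[[1.2,0.2,0],[1.2,0.2,0],[1.2,0.2,0]], turn=[[0,0,0],[0,0,0],[0,0,0]])

```text
time: 30.77
ee_pos: [0.6093, 0.1457, 0.0363]
ee_rot: [-0.079, 0.953, 0.023, 0.29]
force: [-1.5, 0.2, 0.9]
gripper_width: -0.0001
finger_force: 0.8
```

Emit:
send_rows(dp=[[1,0.17,0],[1,0.17,0]], turn=[[0,0,0],[0,0,0]])

```text
time: 30.93
ee_pos: [0.6113, 0.146, 0.0362]
ee_rot: [-0.079, 0.954, 0.023, 0.29]
force: [-1.7, -0.0, 0.8]
gripper_width: -0.0003
finger_force: 0.8
```

Emit:
send_rows(dp=[[1,0.17,0],[1,0.17,0]], turn=[[0,0,0],[0,0,0]])

```text
time: 31.1
ee_pos: [0.6133, 0.1463, 0.0362]
ee_rot: [-0.079, 0.954, 0.023, 0.29]
force: [-2.0, 0.3, 1.6]
gripper_width: 0.0002
finger_force: 0.8
```

Emit:
send_rows(dp=[[1,0.17,0],[1,0.17,0]], turn=[[0,0,0],[0,0,0]])

```text
time: 31.27
ee_pos: [0.6152, 0.1467, 0.0362]
ee_rot: [-0.079, 0.954, 0.023, 0.29]
force: [-2.0, -0.5, 0.6]
gripper_width: -0.0002
finger_force: 0.8
```

Emit:
send_rows(dp=[[1,0.17,0],[1,0.17,0]], turn=[[0,0,0],[0,0,0]])

```text
time: 31.43
ee_pos: [0.6161, 0.1469, 0.0357]
ee_rot: [-0.079, 0.954, 0.023, 0.289]
force: [-10.6, -2.1, 6.9]
gripper_width: 0.0002
finger_force: 5.1
```

Emit:
send_rows(dp=[[1,0.17,0],[1,0.17,0]], turn=[[0,0,0],[0,0,0]])

```text
time: 31.6
ee_pos: [0.6163, 0.147, 0.0348]
ee_rot: [-0.08, 0.954, 0.023, 0.288]
force: [-16.9, -4.0, 7.2]
gripper_width: -0.0002
finger_force: 8.8
```

```bash
python3 log.py; python3 - <<'E'
from h import *
print(sensors.get_state()['force'])
cap('wrist','w9');cap('top','t9');cap('scene','s9')
def tile(o,x,y,w=100,h=75,s=4): return cv2.resize(cv2.imread(f'pics/{o}.png')[y:y+h,x:x+w],None,fx=s,fy=s,interpolation=cv2.INTER_CUBIC)
cv2.imwrite('pics/c9.png',np.hstack([tile('t9',165,145),tile('s9',235,125)]))
E
```

```text
31.6 [0.132, 0.612, -0.626, 2.198, 1.994, 0.459, -0.463] [0.6163 0.147  0.0348]
[-16.91480912  -3.95280268   7.15821198]
```

View pics/c9.png

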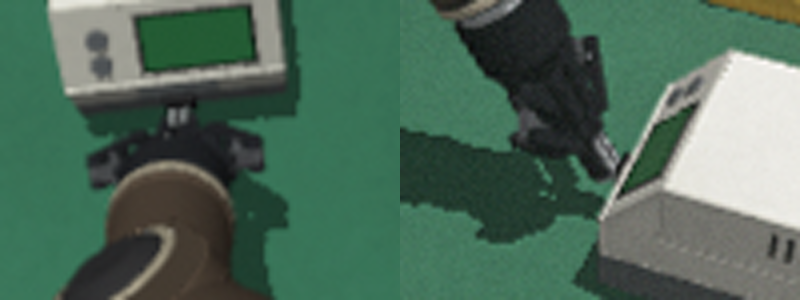

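Emit:
send_rows(dp=[[-2,-0.3,0],[-3,-0.5,0],[-6,-1,0],[-8,-1.3,0],[-8,-1.3,0],[-8,-1.3,3],[-8,-1.3,5],[-8,-1.3,5],[-5,-1,5],[0,0,0],[0,0,0],[0,0,0]], turn=[[0,0,0],[0,0,0],[0,0,0],[0,0,0],[0,0,0],[0,0,0],[0,0,0],[0,0,0],[0,0,0],[0,0,0],[0,0,0],[0,0,0]])

```text
time: 32.75
ee_pos: [0.5637, 0.138, 0.0547]
ee_rot: [-0.079, 0.953, 0.023, 0.29]
force: [0.4, 0.3, -0.3]
gripper_width: 0.0001
finger_force: 0.0
```

```bash
python3 log.py; python3 - <<'E'
from h import *
cap('wrist','w10');cap('top','t10');cap('scene','s10')
def tile(o,x,y,w=100,h=75,s=4): return cv2.resize(cv2.imread(f'pics/{o}.png')[y:y+h,x:x+w],None,fx=s,fy=s,interpolation=cv2.INTER_CUBIC)
cv2.imwrite('pics/c10.png',np.vstack([np.hstack([tile('s10',0,0,512,384,400/512)[:300],tile('s10',235,125)]),np.hstack([tile('s10',196,200),tile('w10',100,140,250,187,1.6)[:300]])]))
E
```

```text
32.75 [0.169, 0.525, -0.686, 2.314, 2.021, 0.477, -0.543] [0.5637 0.138  0.0547]Traceback (most recent call last):
  File "<stdin>", line 4, in <module>
    return _nx.concatenate(arrs, 1, dtype=dtype, casting=casting)
           ~~~~~~~~~~~~~~~^^^^^^^^^^^^^^^^^^^^^^^^^^^^^^^^^^^^^^^
ValueError: all the input array dimensions except for the concatenation axis must match exactly, but along dimension 0, the array at index 0 has size 300 and the array at index 1 has size 299
```

```bash
python3 - <<'E'
from h import *
def t(o,x,y,w,h): return cv2.resize(cv2.imread(f'pics/{o}.png')[y:y+h,x:x+w],(400,300),interpolation=cv2.INTER_CUBIC)
cv2.imwrite('pics/c10.png',np.vstack([np.hstack([t('s10',0,0,512,384),t('s10',235,125,100,75)]),np.hstack([t('s10',196,200,100,75),t('w10',100,140,250,187)])]))
E
```

```text
(no output)
```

View pics/c10.png

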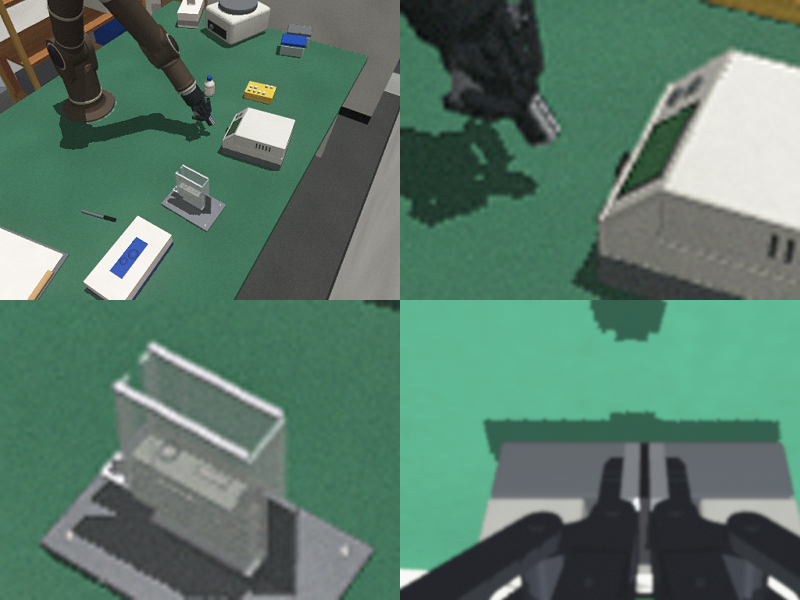

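The tray is shut: only its black tab is left, just in front of the reader's face. The stack lies flat in the chute, the other things on the bench have not moved, and the arm touches nothing.

```bash
python3 -c "
from station import arm
print(arm.close_job())"
```

```text
the job is handed in; nothing more can be done
None
```

The bottom cassette was drawn, laid flat in the tray pocket with its well end towards the tab, and let go; the tray was pushed to its stop (about 17 N peak reading), and the job was handed in at about 33 s.

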